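# Load the notched spacer rings into the pasta-press barrel

### The job

Finish loading the pasta-press barrel: of the three aluminium rings on the sloping wooden rest, put the two whose notches are wide enough for the ribs inside the barrel into it, one on top of the other, flat and fully home on the ring already inside. Leave the third ring, with the narrow notches, in its place on the rest, and leave the other kitchen things where they are.

Things in the scene. Friction and masses are not known exactly. Their poses are not given: they have to be found in the camera images.
- barrel: Steel barrel of a hand pasta press, fixed upright on the worktop, mouth up; smooth. Origin: centre of its underside, z up its axis. Foot flange 100 mm across, 8 mm thick; tube 75 mm outside, bore 62.5 mm, rim 86 mm up. Inside, two straight upright ribs face each other: each 10 mm wide, 4 mm into the bore, from the floor to 79 mm up (7 mm under the rim). Their line is not measured: within 0.5 rad of the barrel's y axis.
- mouth (a point): Centre of the barrel's mouth, on its axis, level with the rim, which is bevelled inside (3 mm deep, 2.5 mm wide); axes as the barrel's. Round the rim is free space: a ring held by its upper half goes in 7 mm, rests on the ribs if its notches are off by over about 5 degrees, goes on down when turned to them, and may be let go as the gripper meets the rim. Held at its two notches it swings least.
- column_top (a point): Middle of the top face of the ring that is fixed in the bottom of the barrel, 32 mm above the worktop; axes as the barrel's. Two more rings on it have their centres 44 and 68 mm above the worktop; the upper one's top face is then 6 mm under the rim.
- rest: Wooden rest fixed on the worktop, 330 mm wide along its y; origin under its middle, z up. Its board slopes 30 degrees, low towards its -x; outward normal (-0.5, 0, 0.866). Three places at y = -110, 0, 110 mm: there a ring lies flat against two pins (8 mm thick, 10 mm high) 28 degrees either side of downhill, free to be grasped at its +y and -y sides. Ring centres 61 mm above the worktop.
- ring_a_mid (a point): Loose ring to be loaded, on one of the rest's places. Plain smooth aluminium: 60 mm across, 24 mm thick, middle hole 26 mm, edges bevelled 1 mm, about 0.15 kg; two wide (15 mm) notches opposite each other in the rim, 6 mm deep. Point: centre of the ring, half-way through its thickness; z is its axis, out of the rest's slope at the start; x points from the centre to one notch (within 0.3 rad of the rest's y at first). Both faces are alike.
- ring_b_mid (a point): The other loose ring to be loaded, on one of the rest's places. Plain smooth aluminium: 60 mm across, 24 mm thick, middle hole 26 mm, edges bevelled 1 mm, about 0.15 kg; two wide (15 mm) notches opposite each other in the rim, 6 mm deep. Point: centre of the ring, half-way through its thickness; z is its axis, out of the rest's slope at the start; x points from the centre to one notch (within 0.3 rad of the rest's y at first). Both faces are alike.
- ring_c_mid (a point): The loose ring that does not fit; it stays on the rest. Plain smooth aluminium: 60 mm across, 24 mm thick, middle hole 26 mm, edges bevelled 1 mm, about 0.15 kg; two narrow (7 mm) notches opposite each other in the rim, 6 mm deep. Point: centre of the ring, half-way through its thickness; z is its axis, out of the rest's slope at the start; x points from the centre to one notch (within 0.3 rad of the rest's y at first). Both faces are alike.
- pepper_mill: Dark wooden pepper mill at the back, 58 mm across, 160 mm high; bystander. Origin under its middle.
- mug: Green and white mug at the back, 101 mm high; bystander. Origin under its middle.
- garlic: Bulb of garlic on the right, near the front, 60 mm; bystander. Origin under its middle.
- lemon: Lemon near the front edge, 78 mm long; bystander. Origin under its middle.
- banana: Bunch of bananas on the left, 196 mm long, 58 mm high; bystander. Origin under its middle.
Mind the look-alikes: they are no part of the job. What is shaped like the part that bears ring_a_mid but red is not meant.

How it is judged:
By the outcome, as a careful person would: the job done as asked, in the order asked, and still so for the second after the job is handed in, with the robot touching nothing.
It also fails if it takes over 64 s, if anything falls off the work surface, if the arm or the gripper's body presses on something with over 40 N, if the wrist force passes 120 N, or if a joint passes its speed limit or range.

### The arm

A 7-joint arm with a two-finger parallel gripper is mounted at the origin on a cart in front of the work surface, level with it; the furniture and walls round the work are solid. World frame = base frame: x ahead of the robot, y to its left, z up, the work surface at z = 0. Lengths are in m, angles in rad, forces in N, time in s.
With the tool pointing down it reaches from about 0.4 to 0.875 m from the base axis. Payload 19.3 kg.
Tool frame: the origin (TCP) lies between the finger pads; the fingertips stand bot.tcp_to_tips ahead of it and the grasp point (between the pads) lies 3 mm ahead of it (bot.tcp_to_tips is the distance from the TCP to the fingertips, in m); x points along the fingers, y is the direction in which the jaws open and shut, and the axes are right-handed (so a half turn about x gives the same grasp; the last joint's range is limited). The gripper opens to 85 mm and grips with 20 to 120 N. Pads are 22 mm wide; open, the fingers measure 114 mm over their backs; the gripper's body (76 mm by 85 mm) begins 54 mm behind the grasp point. The pads swing forward as they close: fully open they stand 13 mm farther back than shut.
Start: joints at [1.177, 0.521, -0.036, 1.599, 0.021, 1.021, -0.113], TCP at [0.199, -0.593, 0.213] pointing down, gripper open.
Joint ranges: [-2.91, 2.91], [-0.3, 2.13], [-1.5, 1.42], [0.17, 2.43], [-1.26, 4.41], [0.16, 1.93], [-2.52, 2.52]. Speed limits (rad/s): [1.89, 1.89, 2.39, 2.39, 3.01, 3.01, 3.01].

### API

Orientations are given as [roll, pitch, yaw] about the fixed x, y, z axes, in that order (R = Rz(yaw) Ry(pitch) Rx(roll)).
In Python, from workcell import bot, eyes gives the robot as it stands. The module is installed in compiled form; this text tells all that it offers.
- The arm moves only by the tool step_arm, never from a script. Its argument "targets" is a list that holds one entry, the list of rows, each a list of 7 numbers: the shift along the tool's x, y, z in cm, then the turn, a rotation vector about the tool's x, y, z in rad, then the opening, from 0 (shut) to 1 (fully open). A call has 1 to 10 rows; each row is the pose to reach, as a shift and turn from the pose measured when the call began, along the tool's axes at that moment; what a row does not reach only later rows make up. A row lasts 1/10 s, in which the tool goes at most 50 mm and 8.59 degrees, less where a joint would pass 70% of its speed; a pose out of reach is approached as far as the arm can. A call with a gripper value outside its range is refused whole. The fingers move at their own pace and stop on an object; "grip_force" is the grip in N (left out, the last holds). Time passes only in rows, so rows that repeat a pose let the fingers close. It gives the time, the measured TCP pose, the force and the opening at its end, in the units of the state.
- bot.observe(): the state, without advancing time (a new reading comes with each control period).
- eyes.grab_frame(name): name is "side" or "top" or "wrist"; returns the picture (384x512x3 uint8, red, green, blue); there is no depth.
- eyes.get_calibration(name): a dict with "fx", "fy", "cx", "cy" (pixels), "camera_from_world" (4x4, takes a point from world to camera coordinates); the wrist camera has in their place "hand_eye" (4x4, takes a point from camera to tool coordinates, whose origin is the TCP and whose axes are the tool frame's). Camera axes: x right, y down, z forward; pixel columns grow to the right and rows downward; lengths in m; the calibration is good to about 2 mm. A picture is of the moment at which its call begins: read the wrist's pose just before it. get_calibration takes no time and is no camera call.
- bot.job_done(): hands the job in, once; it reports no verdict.
The state is a dict: "clock": time; "qpos": joint angles; "qd": joint speeds; "joint_efforts": joint torques, N m; "position": TCP position; "tool_rot": TCP orientation; "force": force on the tool from outside, world axes, zero at the start; "moment": the same for the moment, N m; "grip_width": finger opening in m.
Only numpy, scipy, OpenCV 4.12 (cv2) and the standard library are available. Lean on these libraries where they do the work, as an engineer would, in place of code of your own. Each camera call takes 0.05 s, during which the arm holds its last target.

## Working session

There is one attempt and no reset: what is moved stays moved. The work goes in short steps, Python scripts to look and compute and a tool call to move; the robot and the scene stay as the last step left them, time stands still between calls to the robot, and variables do not carry over. Pictures are saved under pics/ and viewed, and the job is handed in when it is done.

Besides the shell and the picture viewer there is one more tool, called after "Request:" as name(argument=value, ...) on one line, values as JSON. step_arm: Moves the arm, as the interface text tells. Its arguments: {"type":"object","properties":{"targets":{"type":"array","items":{"type":"array","items":{"type":"array","items":{"type":"number"}}}},"grip_force":{"type":"number"}},"required":["targets"]}

```bash
ls; mkdir -p pics; python3 - <<'E'
from workcell import bot, eyes
import cv2
print(bot.observe(), bot.tcp_to_tips)
for n in ["side","top","wrist"]:
    im=eyes.grab_frame(n); cv2.imwrite(f"pics/{n}0.png",im[:,:,::-1])
    c=eyes.get_calibration(n); print(n,{k:(v if not hasattr(v,'tolist') else v.tolist()) for k,v in c.items()})
E
```

```text
pics
{'clock': 0.0, 'qpos': array([ 1.17681052,  0.52200517, -0.03636109,  1.59995645,  0.02120414,
        1.02113385, -0.1127872 ]), 'qd': array([-0.00030175, -0.00011735, -0.00040726,  0.00035086, -0.00039936,
        0.00016766, -0.00072749]), 'joint_efforts': array([-2.46531717e-04, -9.27133799e+01,  1.97943136e+00, -3.69948220e+01,
        1.78167096e-02,  7.87864759e-03, -4.24669861e-05]), 'position': array([ 0.19872173, -0.59220393,  0.21284935]), 'tool_rot': array([-1.51108355,  1.5696786 ,  1.95432818]), 'force': array([ 0.12378937, -0.79473774, -0.00640851]), 'moment': array([ 0.04150018,  0.02315251, -0.02979187]), 'grip_width': 0.08539337104024922} 0.022
side {'fx': 495.7129587749063, 'fy': 495.7129587749063, 'cx': 261.23287889854134, 'cy': 191.97681247599405, 'camera_from_world': [[0.9305028226841239, -0.36626993059763746, -0.0032916434921801004, -0.47376879375385045], [-0.23712524056213952, -0.5955149062808093, -0.7675504000948125, 0.2474452096580197], [0.2791704090071603, 0.7149883455954797, -0.6409801466484073, 1.535213520183885], [0.0, 0.0, 0.0, 1.0]]}
top {'fx': 437.8437761788719, 'fy': 437.8437761788719, 'cx': 260.04059376191947, 'cy': 197.81701912157206, 'camera_from_world': [[0.018826762047693617, -0.9995488324290678, 0.02340266267942452, 0.06809987028269826], [-0.982453891441091, -0.02283860926292361, -0.18510199652946124, 0.566895000780874], [0.1855529687799597, -0.01950716577627064, -0.9824406171674297, 1.3165504127670982], [0.0, 0.0, 0.0, 1.0]]}
wrist {'fx': 321.678646955217, 'fy': 321.678646955217, 'cx': 259.87922654849234, 'cy': 190.37327038253062, 'hand_eye': [[-0.0002875137153418016, -0.2980711140338007, 0.9545436230547615, -0.16090186860727376], [0.9999998251630244, -0.0005789407905655707, 0.00012042209061391032, -0.000591383593936845], [0.0005167298930572249, 0.9545434907882451, 0.2980712283733666, -0.07694677139320415], [0.0, 0.0, 0.0, 1.0]]}
```

View pics/side0.png

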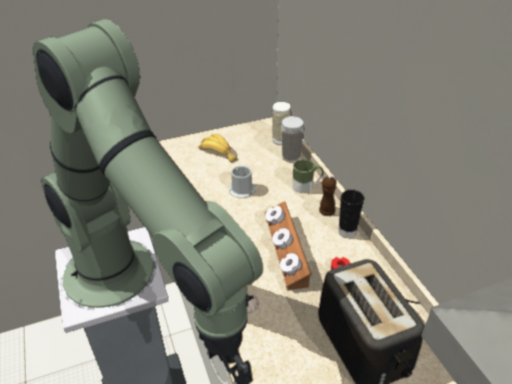

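View pics/top0.png

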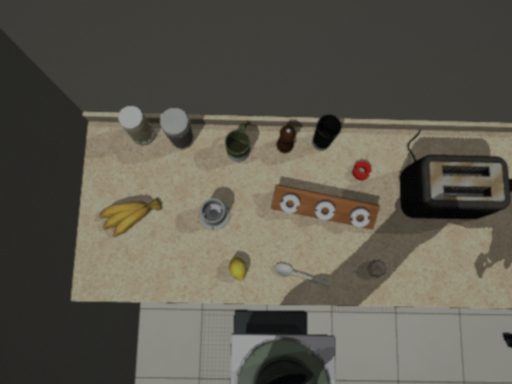

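View pics/wrist0.png

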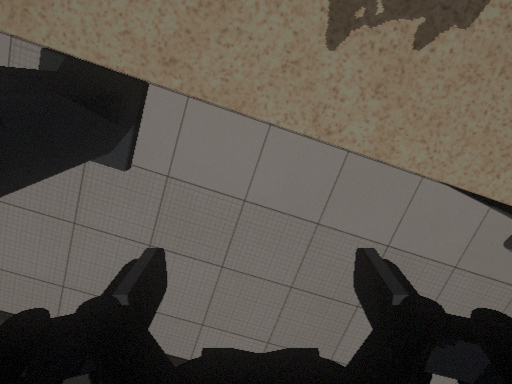

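Top view: the barrel is at (214,213). The rest carries three rings at (290,203), (325,210) and (360,217). The red look-alike at (362,170) is not part of the job. I'll enlarge these.

```bash
cat > h.py <<'E'
import numpy as np, cv2
from scipy.spatial.transform import Rotation as R
from workcell import bot, eyes
def T_tool(s=None):
    s=s or bot.observe(); T=np.eye(4); T[:3,:3]=R.from_euler('xyz',s['tool_rot']).as_matrix(); T[:3,3]=s['position']; return T
def cam(name,s=None):
    c=eyes.get_calibration(name); K=np.array([[c['fx'],0,c['cx']],[0,c['fy'],c['cy']],[0,0,1]])
    if name=='wrist': W=T_tool(s)@np.array(c['hand_eye'])
    else: W=np.linalg.inv(np.array(c['camera_from_world']))
    return K,W   # W: world_from_camera
def ray(K,W,uv):
    d=W[:3,:3]@np.linalg.inv(K)@np.array([uv[0],uv[1],1.]); return W[:3,3],d
def onplane(K,W,uv,p0,n):
    o,d=ray(K,W,uv); t=np.dot(np.array(p0)-o,n)/np.dot(d,n); return o+t*d
def onz(K,W,uv,z): return onplane(K,W,uv,[0,0,z],[0,0,1.])
def proj(K,W,p):
    q=np.linalg.inv(W)@np.append(p,1); q=K@q[:3]; return q[:2]/q[2]
E
python3 - <<'E'
from h import *
im=cv2.imread('pics/top0.png')
a=cv2.resize(im[170:245,185:395],None,fx=3.8,fy=3.8,interpolation=cv2.INTER_CUBIC)
im=cv2.imread('pics/side0.png')
b=cv2.resize(im[155:295,215:355],None,fx=4,fy=4,interpolation=cv2.INTER_CUBIC)
cv2.imwrite('pics/topc.png',a);cv2.imwrite('pics/sidec.png',b)
K,W=cam('top')
print('barrel rim',onz(K,W,(214,210),.086))
for uv in [(290,203),(325,210),(360,217)]: print(onz(K,W,uv,.072))
E
```

```text
barrel rim [0.51822454 0.21918447 0.086     ]
[ 0.54749833 -0.01212517  0.072     ]
[ 0.52811917 -0.12004419  0.072     ]
[ 0.50878283 -0.22772473  0.072     ]
```

View pics/topc.png

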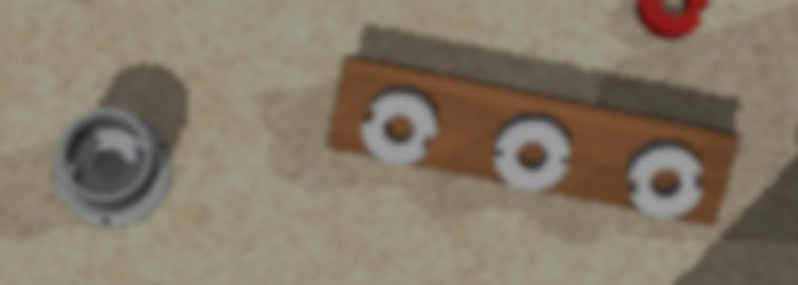

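View pics/sidec.png

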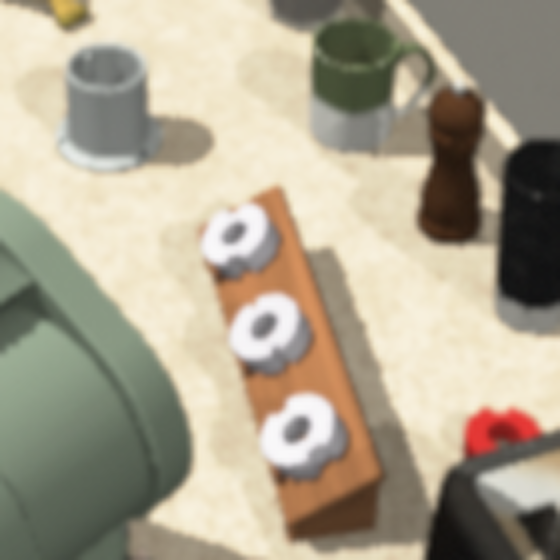

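```bash
cat >> h.py <<'E'
def go(p,Rm,s=None):
    """shift in tool axes (cm), rotvec, and nr of rows"""
    T=T_tool(s); d=T[:3,:3].T@(np.array(p)-T[:3,3])*100; rv=R.from_matrix(T[:3,:3].T@Rm).as_rotvec()
    n=max(np.linalg.norm(d)/5,np.degrees(np.linalg.norm(rv))/8.59)
    print('move',np.round(d,2).tolist(),np.round(rv,3).tolist(),'rows>=%.1f'%n)
    return d,rv
def Rxy(x,y):
    x=np.array(x,float);x/=np.linalg.norm(x); y=np.array(y,float); y-=x*(x@y); y/=np.linalg.norm(y)
    return np.column_stack([x,y,np.cross(x,y)])
YAW=-0.178
def rest_axes(yaw=None):
    y=YAW if yaw is None else yaw
    ex=np.array([np.cos(y),np.sin(y),0]);ey=np.array([-np.sin(y),np.cos(y),0]);n=-.5*ex+np.array([0,0,.866]);return ex,ey,n
E
python3 - <<'E'
from h import *
T=T_tool();print(T.round(3))
ex,ey,n=rest_axes()
for s in (1,-1):
    Rm=Rxy([0,0,-1],s*ey)
    go([0.45,-0.10,0.27],Rm)
E
```

```text
[[-0.     0.318 -0.948  0.199]
 [ 0.001 -0.948 -0.318 -0.592]
 [-1.    -0.001  0.     0.213]
 [ 0.     0.     0.     1.   ]]
move [-5.67, -38.68, -39.48] [-2.64, -0.001, 0.0] rows>=17.6
move [-5.67, -38.68, -39.48] [0.502, 0.0, 0.001] rows>=11.1
```

```bash
python3 - <<'E'
from h import *
ex,ey,n=rest_axes()
go([0.25,-0.35,0.25],Rxy([0.2*ex[0],0.2*ex[1],-.97],-ey))
C=np.array([.520,-.12,.061])
go(C+.106*n,Rxy(-n,-ey))
E
```

```text
move [-3.68, -21.34, -12.56] [0.5, 0.199, 0.052] rows>=5.0
move [6.05, -37.1, -40.83] [0.49, 0.513, 0.132] rows>=11.1
```

Request:
step_arm(targets=[[[-3.7,-21.3,-12.6,0.5,0.2,0.05,1],[-3.7,-21.3,-12.6,0.5,0.2,0.05,1],[-3.7,-21.3,-12.6,0.5,0.2,0.05,1],[-3.7,-21.3,-12.6,0.5,0.2,0.05,1],[-3.7,-21.3,-12.6,0.5,0.2,0.05,1],[0,-30,-25,0.49,0.4,0.1,1],[0,-30,-25,0.49,0.4,0.1,1],[6,-37.1,-40.8,0.49,0.51,0.13,1],[6,-37.1,-40.8,0.49,0.51,0.13,1],[6,-37.1,-40.8,0.49,0.51,0.13,1]]])

```text
clock: 1.15
position: [0.3237, -0.2555, 0.2053]
tool_rot: [3.129, 1.142, -0.185]
force: [0.7, -1.1, -1.2]
grip_width: 0.0852
```

```bash
python3 - <<'E'
from h import *
print(bot.observe())
ex,ey,n=rest_axes()
C=np.array([.520,-.12,.061])
go(C+.106*n,Rxy(-n,-ey))
E
```

```text
{'clock': 1.15, 'qpos': array([ 1.35317577,  0.08249871, -0.67955305,  2.39640737, -0.46948453,
        0.33438259, -0.64013399]), 'qd': array([ 1.27385594,  0.27743764, -1.67156558,  0.11075697,  0.67605524,
       -0.49590499, -0.88926546]), 'joint_efforts': array([-17.95955837, -39.81986046,   9.94221121, -30.1383841 ,
        -4.30245683,   0.34599415,   4.5057486 ]), 'position': array([ 0.32368927, -0.25550045,  0.20533437]), 'tool_rot': array([ 3.1288693 ,  1.14151826, -0.185424  ]), 'force': array([ 0.6611927 , -1.06008215, -1.21559127]), 'moment': array([0.04899196, 0.51112889, 0.0010192 ]), 'grip_width': 0.08520134907391383}
move [9.56, -16.79, -8.48] [0.006, 0.094, -0.003] rows>=4.2
```

Request:
step_arm(targets=[[[9.6,-16.8,-8.5,0,0.09,0,1],[9.6,-16.8,-8.5,0,0.09,0,1],[9.6,-16.8,-8.5,0,0.09,0,1],[9.6,-16.8,-8.5,0,0.09,0,1],[9.6,-16.8,-8.5,0,0.09,0,1],[9.6,-16.8,-8.5,0,0.09,0,1]]])

```text
clock: 1.75
position: [0.3811, -0.2098, 0.1929]
tool_rot: [-3.124, 1.095, -0.152]
force: [-0.2, -0.5, -0.9]
grip_width: 0.0853
```

```bash
python3 - <<'E'
from h import *
s=bot.observe(); print(s['qpos'].round(3),s['qd'].round(2),s['position'],s['tool_rot'])
np.save('s1.npy',s,allow_pickle=True)
im=eyes.grab_frame('wrist'); cv2.imwrite('pics/w1.png',im[:,:,::-1])
ims=eyes.grab_frame('side'); cv2.imwrite('pics/side1.png',ims[:,:,::-1])
E
```

```text
[ 1.02   0.119 -0.565  2.428 -0.472  0.179 -0.822] [-1.33 -0.02  1.18  0.01 -0.6  -0.03  0.41] [ 0.38112503 -0.20982792  0.19287055] [-3.12383503  1.09549584 -0.1523294 ]
```

View pics/w1.png

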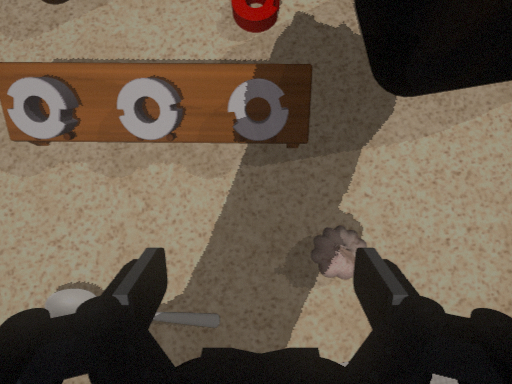

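View pics/side1.png

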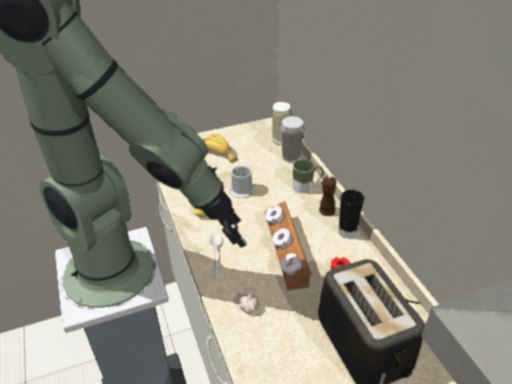

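```bash
python3 - <<'E'
from h import *
ex,ey,n=rest_axes()
C=np.array([.530,-.11,.061])
go(C+.106*n,Rxy(-n,-ey))
E
```

```text
move [7.17, -12.14, -4.96] [0.009, 0.049, 0.014] rows>=3.0
```

Request:
step_arm(targets=[[[7.2,-12.1,-5,0.01,0.05,0.01,1],[7.2,-12.1,-5,0.01,0.05,0.01,1],[7.2,-12.1,-5,0.01,0.05,0.01,1],[7.2,-12.1,-5,0.01,0.05,0.01,1],[7.2,-12.1,-5,0.01,0.05,0.01,1],[7.2,-12.1,-5,0.01,0.05,0.01,1],[7.2,-12.1,-5,0.01,0.05,0.01,1],[7.2,-12.1,-5,0.01,0.05,0.01,1]]])

```text
clock: 2.65
position: [0.4389, -0.1617, 0.1776]
tool_rot: [-3.079, 1.095, -0.117]
force: [0.2, -0.4, -0.8]
grip_width: 0.0851
```

```bash
python3 - <<'E'
from h import *
s=bot.observe(); print(s['qpos'].round(3),s['qd'].round(2),s['position'],s['tool_rot'])
np.save('s2.npy',s,allow_pickle=True)
im=eyes.grab_frame('wrist'); cv2.imwrite('pics/w2.png',im[:,:,::-1])
E
```

```text
[-0.035  0.176  0.359  2.431 -1.102  0.165 -0.385] [-1.32  0.1   1.08  0.   -0.51 -0.01  0.19] [ 0.4389262  -0.16172147  0.17760124] [-3.07908878  1.09538485 -0.11730706]
```

View pics/w2.png

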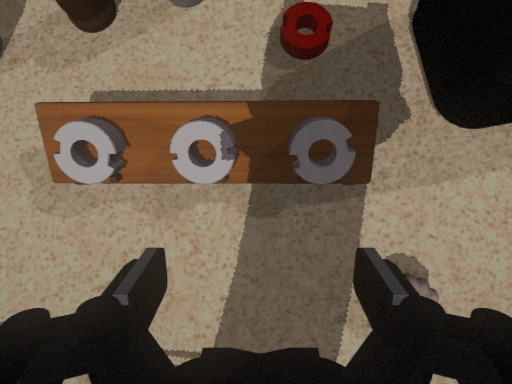

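```bash
python3 - <<'E'
from h import *
im=cv2.imread('pics/w2.png')
cv2.imwrite('pics/w2c.png',cv2.resize(im[100:200,35:380],None,fx=2.3,fy=2.3,interpolation=cv2.INTER_CUBIC))
hsv=cv2.cvtColor(im,cv2.COLOR_BGR2HSV)
m=((hsv[...,1]<60)&(hsv[...,2]>40)).astype(np.uint8)*255
m[:100]=0;m[200:]=0
cv2.imwrite('pics/w2m.png',m[90:210,30:390])
E
```

```text
(no output)
```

View pics/w2c.png

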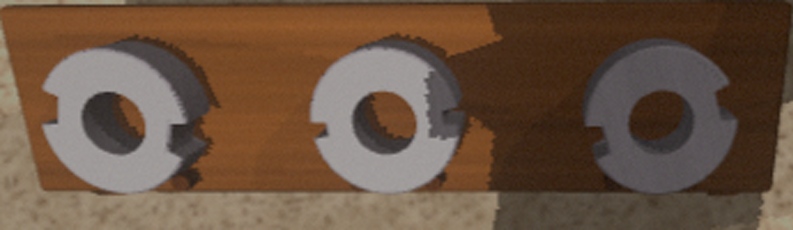

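View pics/w2m.png

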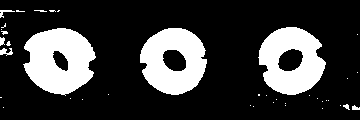

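Candidates, as wrist-image pixels: left ring (87,152) and right ring (322,151) have wide notches, about 14 px. The middle ring (204,152) has narrow notches, about 7 px, so it is ring_c. The red one (306,30) is a look-alike. I'll enlarge the two to be moved for notch corners.

```bash
python3 - <<'E'
from h import *
im=cv2.imread('pics/w2.png')
a=cv2.resize(im[112:190,45:130],None,fx=4.6,fy=6,interpolation=cv2.INTER_CUBIC)
b=cv2.resize(im[112:190,280:365],None,fx=4.6,fy=6,interpolation=cv2.INTER_CUBIC)
c=np.hstack([a,cv2.convertScaleAbs(b,alpha=1.8)])
cv2.imwrite('pics/w2d.png',c); print(c.shape)
E
```

```text
(468, 782, 3)
```

View pics/w2d.png

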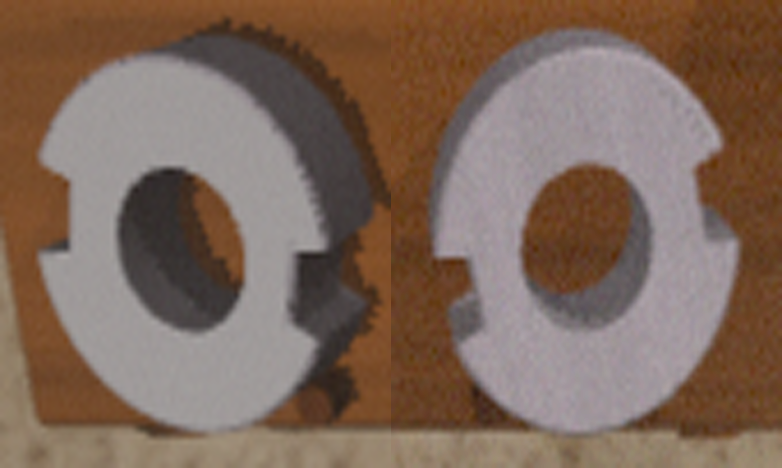

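```bash
cat > ringmeas.py <<'E'
from h import *
s=np.load('s2.npy',allow_pickle=True).item()
K,W=cam('wrist',s)
K2,W2=cam('top')
L=dict(l=[(40,158),(42,254),(70,178),(70,250)],r=[(325,250),(320,345),(290,254),(290,325)],c=(181.5,250),off=(45,112),x0=0)
Rr=dict(l=[(435,257),(455,345),(470,260),(480,325)],r=[(722,150),(740,240),(695,168),(705,235)],c=(587,245),off=(280,112),x0=391)
ex,ey,n=rest_axes()
def it(P,ex,n,n_iter=5):
    off=P['off'];x0=P['x0']
    px=lambda q:((q[0]-x0+.5)/4.6-.5+off[0],(q[1]+.5)/6-.5+off[1])
    # plane of top faces: height of centre .0714: find point on it along center ray
    c=onz(K,W,px(P['c']),.0714)
    l=[onplane(K,W,px(q),c,n) for q in P['l']]; r=[onplane(K,W,px(q),c,n) for q in P['r']]
    lm=np.mean(l,0);rm=np.mean(r,0)
    print('top centre',c.round(4),'notchmid centre',((lm+rm)/2).round(4),'notch dist',np.linalg.norm(lm-rm).round(4),'w',[np.linalg.norm(a[0]-a[1]).round(4) for a in (l,r)],'rad',[np.linalg.norm(q-c).round(4) for q in l[:2]+r[:2]])
    d=(lm-rm)/np.linalg.norm(lm-rm)
    print(' axis',d.round(3),'mid c',(c-.012*n).round(4))
    return c,d
cl,dl=it(L,ex,n); cr,dr=it(Rr,ex,n)
v=cl-cr; print('v',v,np.linalg.norm(v), 'yaw',np.arctan2(-v[0],v[1]))
for d in(dl,dr): print('ang vs ey', np.arctan2(d@np.cross(n,ey),d@ey))
print(proj(K2,W2,cl),proj(K2,W2,cr))
E
python3 ringmeas.py
```

```text
top centre [ 0.5466 -0.0107  0.0714] notchmid centre [ 0.5463 -0.0106  0.0712] notch dist 0.0506 w [np.float64(0.0153), np.float64(0.0157)] rad [np.float64(0.0295), np.float64(0.0288), np.float64(0.0294), np.float64(0.03)]
 axis [0.396 0.908 0.132] mid c [ 0.5525 -0.0118  0.061 ]
top centre [ 0.5076 -0.2275  0.0714] notchmid centre [ 0.5072 -0.2273  0.0711] notch dist 0.0517 w [np.float64(0.0146), np.float64(0.0145)] rad [np.float64(0.03), np.float64(0.0301), np.float64(0.029), np.float64(0.03)]
 axis [-0.079  0.986 -0.146] mid c [ 0.5135 -0.2285  0.061 ]
v [0.03900211 0.21671237 0.        ] 0.22019404523153133 yaw -0.17806559803423688
ang vs ey -0.26801921988567484
ang vs ey 0.29607776580083534
[289.53252133 203.304636  ] [359.87335392 217.40154575]
```

```bash
python3 - <<'E'
from h import *
go([.47,-.02,.24],Rxy([0.2,0,-.97],[0,-1,0]))
go([.441,.219,.18],Rxy([0,0,-1],[0,-1,0]))
E
```

```text
move [-4.93, -14.37, -3.19] [-0.168, -0.273, -0.029] rows>=3.1
move [-2.14, -37.27, 5.95] [-0.172, -0.476, -0.012] rows>=7.6
```

Request:
step_arm(targets=[[[-5,-14.4,-3.2,-0.17,-0.27,-0.03,1],[-5,-14.4,-3.2,-0.17,-0.27,-0.03,1],[-5,-14.4,-3.2,-0.17,-0.27,-0.03,1],[-2.1,-37.3,6,-0.17,-0.48,-0.01,1],[-2.1,-37.3,6,-0.17,-0.48,-0.01,1],[-2.1,-37.3,6,-0.17,-0.48,-0.01,1],[-2.1,-37.3,6,-0.17,-0.48,-0.01,1],[-2.1,-37.3,6,-0.17,-0.48,-0.01,1],[-2.1,-37.3,6,-0.17,-0.48,-0.01,1],[-2.1,-37.3,6,-0.17,-0.48,-0.01,1]]])

```text
clock: 3.7
position: [0.4402, 0.2205, 0.1786]
tool_rot: [0.284, 1.564, -2.86]
force: [1.2, -0.3, 0.0]
grip_width: 0.0851
```

```bash
python3 - <<'E'
from h import *
s=bot.observe(); print(s['qpos'].round(3),s['qd'].round(2),s['position'],s['tool_rot'])
go([.441,.219,.18],Rxy([0,0,-1],[0,-1,0]))
E
```

```text
[-1.111  0.449  0.705  1.999 -0.39   0.837 -1.759] [-0.6   0.27 -0.1  -0.33 -0.14  0.11 -0.69] [0.44020114 0.22046474 0.17857988] [ 0.28390854  1.56418227 -2.86038482]
move [-0.14, 0.15, -0.08] [-0.003, 0.006, -0.002] rows>=0.0
```

Request:
step_arm(targets=[[[0,0,0,0,0,0,1],[0,0,0,0,0,0,1]]])

```text
clock: 3.9
position: [0.44, 0.2197, 0.1777]
tool_rot: [0.38, 1.562, -2.764]
force: [0.7, -0.7, 0.4]
grip_width: 0.0857
```

```bash
python3 - <<'E'
from h import *
s=bot.observe(); print(s['qpos'].round(3),s['qd'].round(2),s['position'],s['tool_rot'])
np.save('s3.npy',s,allow_pickle=True)
im=eyes.grab_frame('wrist'); im=im[:,:,::-1]; cv2.imwrite('pics/w3.png',im)
K,W=cam('wrist',s); u=proj(K,W,np.array([.518,.219,.086])); print(u)
x,y=int(u[0]),int(u[1]); y0=max(0,y-65)
cv2.imwrite('pics/w3c.png',cv2.resize(cv2.convertScaleAbs(im[y0:y+65,x-65:x+65],alpha=1.5),None,fx=4.5,fy=4.5,interpolation=cv2.INTER_CUBIC)); print(x-65,y0)
E
```

```text
[-1.11   0.451  0.706  1.999 -0.391  0.838 -1.757] [ 0.02 -0.02  0.04  0.02 -0.   -0.    0.02] [0.44002115 0.21965761 0.17772084] [ 0.37998416  1.56185249 -2.76426258]
[261.081156    87.10489975]
196 22
```

View pics/w3.png

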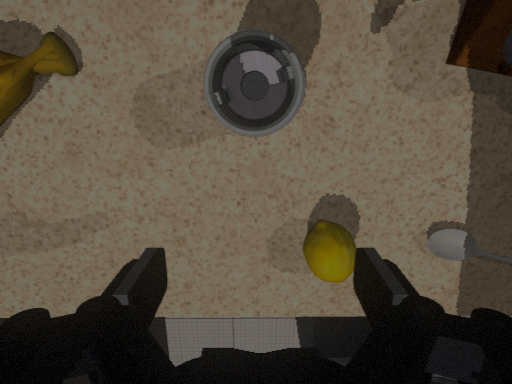

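View pics/w3c.png

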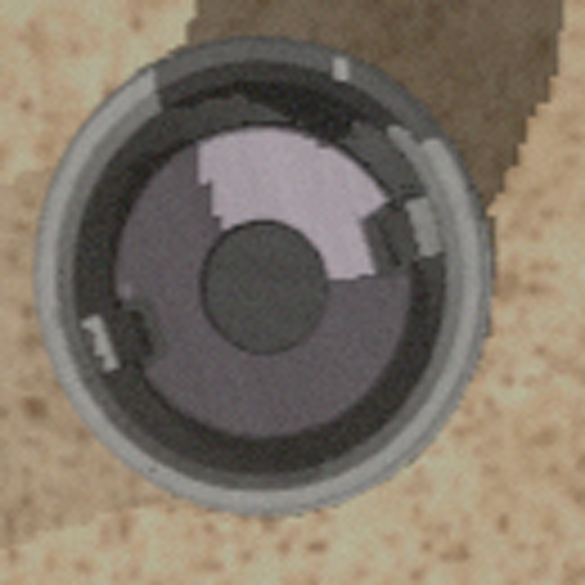

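```bash
cat > bar.py <<'E'
from h import *
s=np.load('s3.npy',allow_pickle=True).item(); K,W=cam('wrist',s)
px=lambda q:((q[0]+.5)/4.5-.5+196,(q[1]+.5)/4.5-.5+22)
P=lambda q,z:onz(K,W,px(q),z)
print('rim',P((264,276),.086), 'diam',P((492,276),.086)[1]-P((37,276),.086)[1],P((264,37),.086)[0]-P((264,515),.086)[0])
a,b=P((101,344),.079),P((424,228),.079)
print('ribs',(a+b)/2,np.linalg.norm(a-b),a-b,'ang of line', np.arctan2((a-b)[1],(a-b)[0]))
print('colring',P((263.5,282.5),.032),P((412,282),.032)[1]-P((115,282),.032)[1])
print('hole',P((265,287),.032))
E
python3 bar.py
```

```text
rim [0.52095926 0.22404918 0.086     ] diam -0.07512253166619953 0.07503580990180575
ribs [0.51932364 0.22471452 0.079     ] 0.05813950271742239 [-0.01857779  0.05509145  0.        ] ang of line 1.8960383593260577
colring [0.52034481 0.22483469 0.032     ] -0.05961567062356293
hole [0.51948504 0.22454067 0.032     ]
```

```bash
python3 - <<'E'
from h import *
im=cv2.imread('pics/w3.png')
g=cv2.LUT(im,np.array([255*(i/255)**.45 for i in range(256)]).astype(np.uint8))
cv2.imwrite('pics/w3g.png',cv2.resize(g[210:384,60:460],None,fx=2,fy=2,interpolation=cv2.INTER_CUBIC))
K,W=cam('top');print(proj(K,W,np.array([.5203,.2245,.086])))
im=cv2.imread('pics/top0.png')
cv2.imwrite('pics/tb.png',cv2.resize(im[185:240,185:245],None,fx=9,fy=9,interpolation=cv2.INTER_CUBIC))
E
```

```text
[212.26596212 209.2830781 ]
```

View pics/w3g.png

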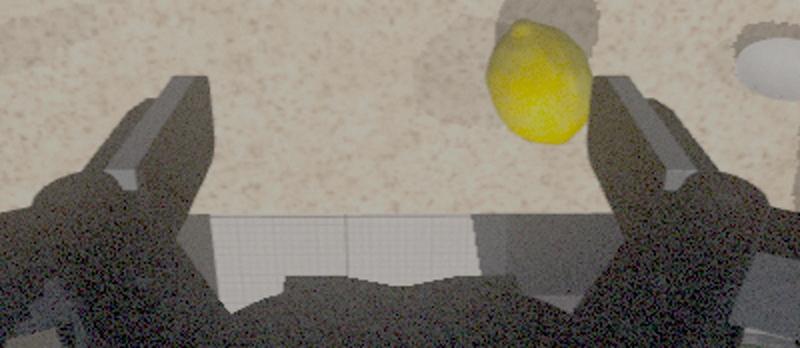

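View pics/tb.png

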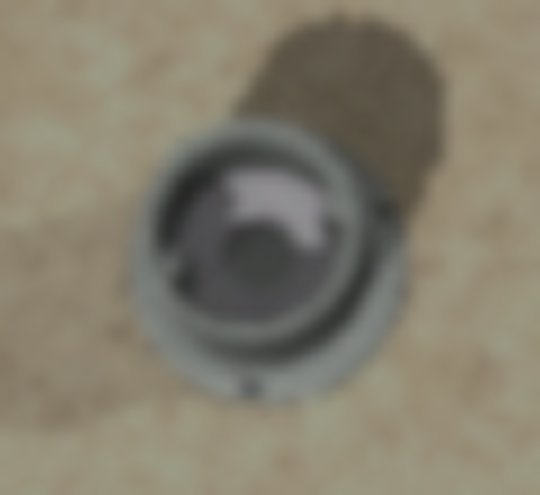

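```bash
python3 - <<'E'
from h import *
s=np.load('s1.npy',allow_pickle=True).item()
im=cv2.imread('pics/side1.png'); K,W=cam('side'); T=T_tool(s)
im=cv2.resize(im[195:255,190:260],None,fx=8,fy=8,interpolation=cv2.INTER_CUBIC)
im=cv2.convertScaleAbs(im,alpha=2.0)
for x,c in((-.03,(0,0,255)),(.0,(0,255,255)),(.009,(0,255,0)),(.022,(255,0,0))):
  for y in(-.05,.05):
    u=proj(K,W,(T@[x,y,0,1])[:3]); cv2.circle(im,(int((u[0]-190+.5)*8),int((u[1]-195+.5)*8)),4,c,-1)
cv2.imwrite('pics/s1t.png',im)
E
```

```text
(no output)
```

View pics/s1t.png

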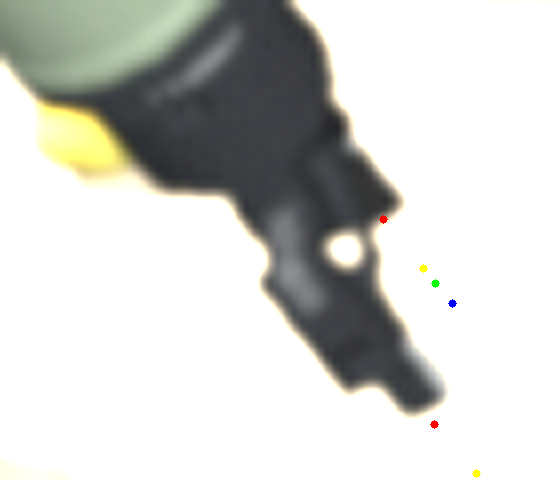

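```bash
cat > ov.py <<'E'
from h import *
import sys
def ov(name,out,crop=35,f=8,al=2.0,w=0,xs=(-.03,0,.009,.022)):
    s=bot.observe(); im=eyes.grab_frame(name)[:,:,::-1]; cv2.imwrite('pics/'+out+'_raw.png',im)
    K,W=cam(name); T=T_tool(s); w=w or s['grip_width']
    c=proj(K,W,T[:3,3]).astype(int); x0,y0=max(0,c[0]-crop),max(0,c[1]-crop)
    im=cv2.resize(im[y0:c[1]+crop,x0:c[0]+crop],None,fx=f,fy=f,interpolation=cv2.INTER_CUBIC)
    im=cv2.convertScaleAbs(im,alpha=al)
    for x,col in zip(xs,((0,0,255),(0,255,255),(0,255,0),(255,0,0))):
      for y in(-w/2,w/2):
        u=proj(K,W,(T@[x,y,0,1])[:3]); cv2.circle(im,(int((u[0]-x0+.5)*f),int((u[1]-y0+.5)*f)),3,col,-1)
    cv2.imwrite('pics/'+out+'.png',im); print(s['clock'],s['grip_width'],s['force'])
E
python3 -c "
from ov import *
ov('side','sv3')"
```

```text
3.95 0.08560476994225022 [ 0.11121721 -0.1453886  -0.53689457]
```

View pics/sv3.png

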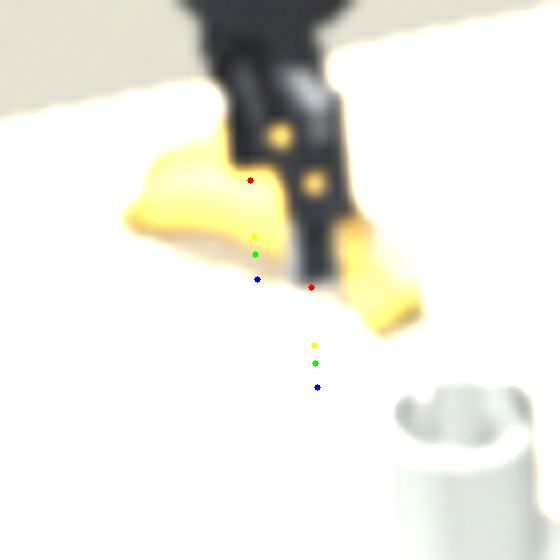

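```bash
cat >> h.py <<'E'
CL=np.array([.5525,-.0118,.061]); DL=np.array([.396,.908,.132])
CR=np.array([.5135,-.2285,.061]); DR=np.array([-.079,.986,-.146])
E
python3 - <<'E'
from h import *
ex,ey,n=rest_axes()
go(CL+.10*n+[0,0,0.06],Rxy(-n,-DL))
go(CL+.10*n,Rxy(-n,-DL))
E
```

```text
move [-2.92, 22.12, -6.37] [0.431, 0.534, -0.029] rows>=4.6
move [3.08, 22.1, -6.42] [0.431, 0.534, -0.029] rows>=4.6
```

Request:
step_arm(targets=[[[0,0,0,0,0,0,0.66],[0,0,0,0,0,0,0.66],[0,0,0,0,0,0,0.66],[0,0,0,0,0,0,0.66],[0,0,0,0,0,0,0.66]]])

```text
clock: 4.5
position: [0.4405, 0.2185, 0.1783]
tool_rot: [0.329, 1.563, -2.817]
force: [0.5, 1.3, -1.2]
grip_width: 0.0563
```

```bash
python3 -c "
from ov import *
ov('side','sv4')
cv2.imwrite('pics/w4.png',eyes.grab_frame('wrist')[:,:,::-1])"
```

```text
4.5 0.0562945375414352 [ 0.47065871  1.32133294 -1.16867357]
```

View pics/sv4.png

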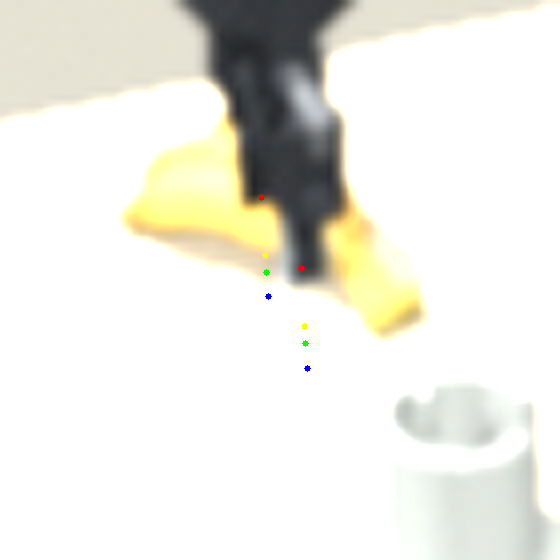

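View pics/w4.png

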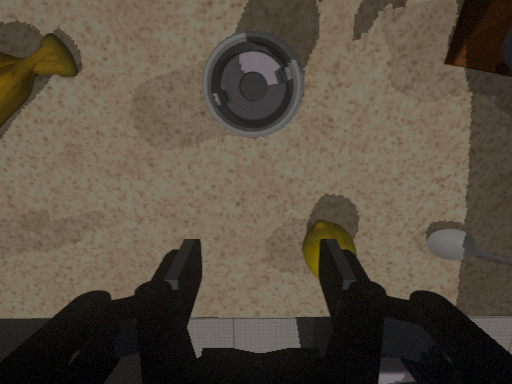

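Request:
step_arm(targets=[[[-3,5,-2,0.1,0.1,0,1],[-3,12,-4,0.25,0.3,0,1],[-3,22,-6.4,0.43,0.53,-0.03,1],[-3,22,-6.4,0.43,0.53,-0.03,1],[0,22.1,-6.4,0.43,0.53,-0.03,1],[3,22.1,-6.4,0.43,0.53,-0.03,1],[3,22.1,-6.4,0.43,0.53,-0.03,1],[3,22.1,-6.4,0.43,0.53,-0.03,1]]])

```text
clock: 5.4
position: [0.5044, 0.0141, 0.1772]
tool_rot: [-2.857, 1.091, -0.145]
force: [0.3, 1.1, 0.1]
grip_width: 0.0853
```

```bash
python3 - <<'E'
from h import *
s=bot.observe(); print(s['clock'],s['qpos'].round(3),s['qd'].round(2),s['position'],s['tool_rot'])
ex,ey,n=rest_axes()
go(CL+.10*n,Rxy(-n,-DL))
go(CL+.03*n,Rxy(-n,-DL))
E
```

```text
5.4 [-1.06   0.369  0.985  2.379 -1.089  0.178 -1.135] [ 0.52  0.31 -0.27  0.07 -2.09 -0.19  2.06] [0.50444619 0.01409441 0.17721289] [-2.85700319  1.09126044 -0.14469401]
move [2.69, 1.99, 0.72] [0.012, 0.047, 0.003] rows>=0.7
move [9.68, 2.01, 0.39] [0.012, 0.047, 0.003] rows>=2.0
```

Request:
step_arm(targets=[[[1,1,0.3,0.01,0.05,0,1],[2.7,2,0.7,0.01,0.05,0,1],[4.7,2,0.6,0.01,0.05,0,1],[6.7,2,0.5,0.01,0.05,0,1],[6.7,2,0.5,0.01,0.05,0,1],[6.7,2,0.5,0.01,0.05,0,1]]])

```text
clock: 6.0
position: [0.5341, -0.0021, 0.1506]
tool_rot: [-2.902, 1.102, -0.208]
force: [-0.5, -0.0, -0.1]
grip_width: 0.0857
```

```bash
python3 - <<'E'
from h import *
from ov import ov
ov('side','sv5')
s=bot.observe(); print(s['clock'],s['qpos'].round(3),s['qd'].round(2),s['position'],s['tool_rot'])
ex,ey,n=rest_axes()
go(CL+.06*n,Rxy(-n,-DL))
go(CL-.022*n,Rxy(-n,-DL))
im=eyes.grab_frame('wrist')[:,:,::-1];cv2.imwrite('pics/w5.png',im)
E
```

```text
6.0 0.08573402402499834 [-0.50228475 -0.0317858  -0.13978393]
6.05 [-0.869  0.45   0.82   2.323 -1.263  0.162 -0.969] [-0.02 -0.01  0.01  0.    0.    0.   -0.  ] [ 0.53388659 -0.00186654  0.15078008] [-2.90144655  1.10166991 -0.20720504]
move [2.93, 1.27, 2.34] [0.002, 0.049, -0.027] rows>=0.8
move [11.12, 1.05, 1.94] [0.002, 0.049, -0.027] rows>=2.3
```

View pics/sv5.png

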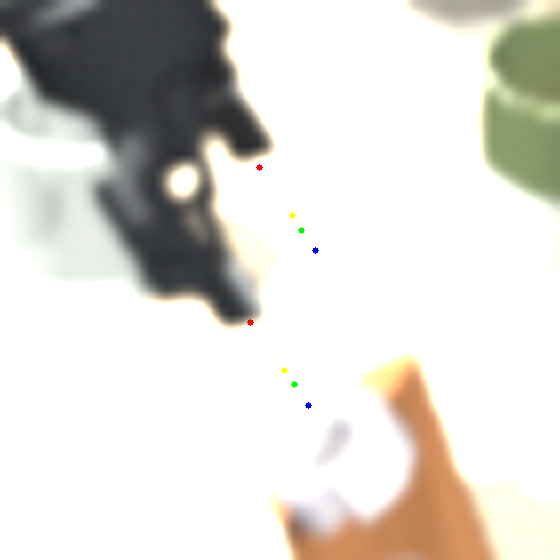

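View pics/w5.png

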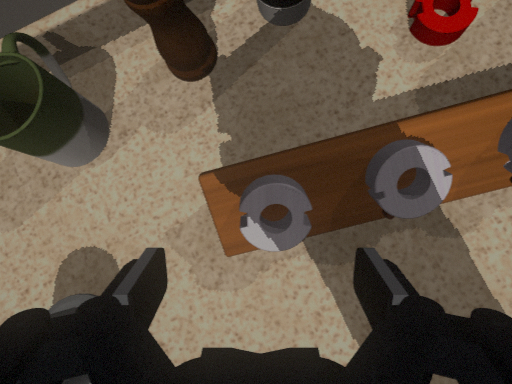

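```bash
cat > kin.py <<'E'
from h import *
from scipy.optimize import least_squares
import itertools
Rz=lambda a:R.from_euler('z',a).as_matrix(); Ry=lambda a:R.from_euler('y',a).as_matrix()
B=np.array([[0,1,0],[0,0,1],[1,0,0.]])  # columns->? tool x=final z ; tool y=final x; tool z=final y
B=np.column_stack([[0,0,1],[1,0,0],[0,1,0]]).astype(float)
def fk(q,P,sg):
    d1,L1,L2,L3,a1,a2,a3,o7=P
    M=Rz(sg[0]*q[0]); p=np.array([0,0,d1])
    M=M@Ry(q[1])@Rz(sg[1]*q[2]); p=p+M@[a1,0,L1]
    M=M@Ry(q[3])@Rz(sg[2]*q[4]); p=p+M@[a2,0,L2]
    M=M@Ry(q[5])@Rz(sg[3]*q[6]+o7); p=p+M@[0,0,L3]
    return p,M@B
if __name__=='__main__':
    S=[np.load(f's{i}.npy',allow_pickle=True).item() for i in(1,2,3)]+[bot.observe()]
    S.append(dict(qpos=np.array([ 1.17681052,  0.52200517, -0.03636109,  1.59995645,  0.02120414,1.02113385, -0.1127872 ]),position=np.array([ 0.19872173, -0.59220393,  0.21284935]),tool_rot=np.array([-1.51108355,  1.5696786 ,  1.95432818])))
    best=[]
    for sg in itertools.product([-1,1],repeat=4):
      for o in (0,1.57,3.14,-1.57):
        def f(P):
            r=[]
            for s in S:
                p,M=fk(s['qpos'],P,sg); T=T_tool(s)
                r+=list((p-T[:3,3])*5); r+=list((M-T[:3,:3]).ravel()*.5)
            return np.array(r)
        o=least_squares(f,[.3,.35,.35,.3,0,0,0,o]); best.append((o.cost,sg,o.x))
    best.sort(key=lambda b:b[0])
    for b in best[:4]: print(b[0],b[1],b[2].round(4))
E
python3 kin.py
```

```text
0.09354339647556759 (-1, -1, -1, -1) [ 0.2654  0.4477  0.3621  0.2584  0.065  -0.0508 -0.      3.1416]
0.09354339656408803 (-1, -1, -1, -1) [ 0.2654  0.4477  0.3621  0.2584  0.065  -0.0508  0.     -3.1416]
0.09354339825913424 (-1, -1, -1, -1) [ 0.2654  0.4477  0.3621  0.2584  0.0649 -0.0508  0.      3.1416]
1.297214021176968 (-1, -1, 1, -1) [ 1.545e-01  5.152e-01  3.387e-01  2.014e-01  9.560e-02 -1.040e-02
 -1.300e-03 -1.943e+00]
```

```bash
cat > kin2.py <<'E'
from h import *
from kin import Rz,Ry,B
from scipy.optimize import least_squares
def fk(q,P):
    d1,L1,L2,L3=P[:4]; a=P[4:10]; o=P[10:17]
    q=q+o
    M=Rz(-q[0]); p=np.array([0,0,d1])+M@[a[4],a[5],0]
    M=M@Ry(q[1])@Rz(-q[2]); p=p+M@[a[0],a[1],L1]
    M=M@Ry(q[3])@Rz(-q[4]); p=p+M@[a[2],a[3],L2]
    M=M@Ry(q[5])@Rz(-q[6]+np.pi); p=p+M@[P[17],P[18],L3]
    return p,M@B
if __name__=='__main__':
    S=[np.load(f's{i}.npy',allow_pickle=True).item() for i in(1,2,3)]+[bot.observe()]
    S.append(dict(qpos=np.array([ 1.17681052,  0.52200517, -0.03636109,  1.59995645,  0.02120414,1.02113385, -0.1127872 ]),position=np.array([ 0.19872173, -0.59220393,  0.21284935]),tool_rot=np.array([-1.51108355,  1.5696786 ,  1.95432818])))
    S.append(dict(qpos=np.array([ 1.35317577,  0.08249871, -0.67955305,  2.39640737, -0.46948453,0.33438259, -0.64013399]),position=np.array([ 0.32368927, -0.25550045,  0.20533437]),tool_rot=np.array([ 3.1288693 ,  1.14151826, -0.185424  ])))
    P0=np.zeros(19);P0[:4]=[.27,.45,.36,.26]
    def f(P):
        r=[]
        for s in S:
            p,M=fk(s['qpos'],P); T=T_tool(s)
            r+=list((p-T[:3,3])*5); r+=list(R.from_matrix(M.T@T[:3,:3]).as_rotvec())
        return np.r_[r,(P-P0)[4:]*.005]
    o=least_squares(f,P0); print(o.cost,o.x.round(4)); np.save('P.npy',o.x)
    print(o.fun[:36].reshape(-1,6).round(4))
E
python3 kin2.py
```

```text
2.3250540017966293e-08 [ 3.203e-01  5.297e-01  4.207e-01  3.458e-01  0.000e+00 -3.750e-02
 -0.000e+00 -4.000e-04 -0.000e+00 -2.130e-02 -0.000e+00 -0.000e+00
  0.000e+00 -0.000e+00 -0.000e+00  0.000e+00  0.000e+00  0.000e+00
 -0.000e+00]
[[-0. -0.  0. -0.  0. -0.]
 [ 0.  0. -0. -0. -0. -0.]
 [-0. -0. -0.  0. -0.  0.]
 [-0.  0. -0.  0. -0. -0.]
 [-0.  0.  0.  0.  0.  0.]
 [ 0.  0.  0. -0.  0. -0.]]
```

```bash
cat > ik.py <<'E'
from h import *
from kin2 import fk
from scipy.optimize import least_squares
P=np.load('P.npy')
lo=np.array([-2.91,-.3,-1.5,.17,-1.26,.16,-2.52]);hi=np.array([2.91,2.13,1.42,2.43,4.41,1.93,2.52])
def ik(p,Rm,q0,reg=.01,m=.03):
    qr=np.array(q0)
    def f(q):
        pp,M=fk(q,P); return np.r_[(pp-p)*20,R.from_matrix(M.T@Rm).as_rotvec()*5,reg*(q-qr)]
    o=least_squares(f,np.clip(q0,lo+m+.001,hi-m-.001),bounds=(lo+m,hi-m))
    pp,M=fk(o.x,P); return o.x,np.linalg.norm(pp-p),np.linalg.norm(R.from_matrix(M.T@Rm).as_rotvec())
E
cat > t.py <<'E'
from ik import *
ex,ey,n=rest_axes(); rng=np.random.default_rng(0)
q=bot.observe()['qpos']
for nm,C,D in(('L',CL,DL),('R',CR,DR)):
  for sgn in(-1,1):
    for h in(.08,.03,-.025):
      sols=[]
      for k in range(25):
        q0=q if k==0 else rng.uniform(lo,hi)
        x,ep,er=ik(C+h*n,Rxy(-n,sgn*D),q0,reg=.001)
        sols.append((ep+er*.2,x.round(2),round(ep,4),round(er,3)))
      sols.sort(key=lambda a:a[0]); ok=[s for s in sols if s[0]<.004]
      print(nm,sgn,h,len(ok))
      for s in (ok[:5] if ok else sols[:1]): print('   ',s[1],s[2],s[3])
E
python3 t.py
```

```text
L -1 0.08 5
    [ 0.21  0.38 -0.55  2.39  1.74  0.41  2.35] 0.0 0.0
    [ 0.09  0.36 -0.4   2.39  1.79  0.36  2.3 ] 0.0 0.0
    [-0.09  0.35 -0.19  2.4   1.87  0.29  2.2 ] 0.0 0.0
    [-0.09  0.35 -0.19  2.4   1.87  0.29  2.2 ] 0.0 0.0
    [-0.09  0.35 -0.19  2.4   1.87  0.29  2.2 ] 0.0 0.0
L -1 0.03 16
    [-0.42  0.5   0.25  2.39  2.8   0.23  1.25] 0.0 0.0
    [-0.27  0.48  0.07  2.38  2.47  0.26  1.6 ] 0.0 0.0
    [ 0.57  0.68 -1.02  2.34  1.81  0.76  2.43] 0.0 0.0
    [ 0.45  0.6  -0.85  2.34  1.85  0.64  2.35] 0.0 0.0
    [ 0.66  0.76 -1.17  2.34  1.79  0.88  2.49] 0.0 0.0
L -1 -0.025 13
    [ 0.65  0.93 -1.14  2.28  1.91  0.97  2.49] 0.0 0.0
    [-0.69  0.78  0.68  2.35  3.72  0.43  0.24] 0.0 0.0
    [-0.4   0.65  0.27  2.33  3.04  0.31  1.01] 0.0 0.0
    [-0.99  1.42  1.39  2.36  4.17  1.17 -0.49] 0.0 0.0
    [-0.97  1.25  1.26  2.36  4.14  0.99 -0.39] 0.0 0.0
L 1 0.08 17
    [ 0.82  0.81 -1.47  2.36  1.64  1.06 -0.53] 0.0 0.0
    [ 0.82  0.81 -1.47  2.36  1.64  1.06 -0.53] 0.0 0.0
    [ 0.64  0.55 -1.11  2.37  1.66  0.7  -0.63] 0.0 0.0
    [ 0.82  0.81 -1.47  2.36  1.64  1.06
[... 1698 characters left out ...]
.0
    [ 0.3   0.37  0.12  2.38  4.08  0.19 -2.03] 0.0 0.0
    [ 1.45  0.84 -1.47  2.33  1.63  0.77  0.63] 0.0 0.0
R 1 0.03 16
    [ 1.39  1.04 -1.47  2.3   1.76  0.93  0.6 ] 0.0 0.0
    [ 0.08  0.54  0.39  2.36  4.02  0.38 -2.01] 0.0 0.0
    [ 1.36  0.94 -1.37  2.3   1.77  0.81  0.55] 0.0 0.0
    [ 1.38  1.   -1.43  2.3   1.77  0.88  0.58] 0.0 0.0
    [ 0.88  0.55 -0.63  2.32  2.26  0.26 -0.12] 0.0 0.0
R 1 -0.025 18
    [ 0.49  0.63 -0.15  2.29  3.2   0.28 -1.13] 0.0 0.0
    [ 1.34  1.25 -1.47  2.25  1.89  1.07  0.63] 0.0 0.0
    [ 1.03  0.78 -0.87  2.26  2.1   0.48  0.14] 0.0 0.0
    [ 1.14  0.86 -1.03  2.26  2.    0.6   0.3 ] 0.0 0.0
    [ 0.11  0.67  0.34  2.3   3.86  0.44 -1.87] 0.0 0.0
```

```bash
cat > sim.py <<'E'
from ik import *
def jac(q):
    p0,M0=fk(q,P); J=np.zeros((6,7))
    for i in range(7):
        d=np.zeros(7);d[i]=1e-5; p,M=fk(q+d,P)
        J[:3,i]=(p-p0)/1e-5; J[3:,i]=R.from_matrix(M@M0.T).as_rotvec()/1e-5
    return J
vmax=np.array([1.89,1.89,2.39,2.39,3.01,3.01,3.01])*.7*.1
L_=lo.copy();H_=hi.copy()
def row(q,p,Rm,lam=1e-3,n=5):
    # clip pose step to 50mm, 8.59deg
    p0,M0=fk(q,P); dp=p-p0; l=np.linalg.norm(dp); dp*=min(1,.05/max(l,1e-9))
    rv=R.from_matrix(Rm@M0.T).as_rotvec(); a=np.linalg.norm(rv); rv*=min(1,.15/max(a,1e-9))
    pt=p0+dp; Rt=R.from_rotvec(rv).as_matrix()@M0; qs=q.copy()
    for _ in range(n):
        pc,Mc=fk(qs,P); e=np.r_[pt-pc,R.from_matrix(Rt@Mc.T).as_rotvec()]; J=jac(qs)
        qs=np.clip(qs+J.T@np.linalg.solve(J@J.T+lam*np.eye(6)*.1,e),L_,H_)
    dq=qs-q; k=max(1,(abs(dq)/vmax).max()); return q+dq/k
def call(q,rows,**kw):
    p0,M0=fk(q,P)
    for r in rows:
        q=row(q,p0+M0@(np.array(r[:3])/100),M0@R.from_rotvec(r[3:6]).as_matrix(),**kw)
    return q
if __name__=='__main__':
    q=np.array([ 1.17681052,  0.52200517, -0.03636109,  1.59995645,  0.02120414,1.02113385, -0.1127872 ])
    a=[-3.7,-21.3,-12.6,.5,.2,.05];b=[0,-30,-25,.49,.4,.1];c=[6,-37.1,-40.8,.49,.51,.13]
    q=call(q,[a]*5+[b]*2+[c]*3); print(q.round(3),'real [1.353 .082 -.68 2.396 -.469 .334 -.64]')
    q=np.array([ 1.35317577,  0.08249871, -0.67955305,  2.39640737, -0.46948453,0.33438259, -0.64013399])
    q=call(q,[[9.6,-16.8,-8.5,0,.09,0]]*6); print(q.round(3),'real [1.02 .119 -.565 2.428 -.472 .179 -.822]')
    q=np.array([1.02,.119,-.565,2.428,-.472,.179,-.822])
    q=call(q,[[7.2,-12.1,-5,.01,.05,.01]]*8); print(q.round(3),'real [-.035 .176 .359 2.431 -1.1 .165 -.385]')
E
python3 sim.py
```

```text
[ 0.742  0.091 -0.317  2.43  -0.743  0.176 -0.603] real [1.353 .082 -.68 2.396 -.469 .334 -.64]
[ 0.716  0.136 -0.397  2.429 -0.26   0.167 -1.157] real [1.02 .119 -.565 2.428 -.472 .179 -.822]
[-0.038  0.206  0.172  2.43   0.134  0.161 -1.773] real [-.035 .176 .359 2.431 -1.1 .165 -.385]
```

```bash
cat > t2.py <<'E'
from ik import *
ex,ey,n=rest_axes(); rng=np.random.default_rng(1)
rib=np.array([-.319,.948,0]); bc=np.array([.519,.2236,.14])
q=bot.observe()['qpos']
def sols(p,Rm,N=40):
    out=[]
    for k in range(N):
        x,ep,er=ik(p,Rm,rng.uniform(lo,hi),reg=.001)
        if ep<.002 and er<.01: out.append(x)
    return out
for nm,C,D in(('L',CL,DL),('R',CR,DR)):
  for sg in(1,-1):
    A=sols(C-.02*n,Rxy(-n,sg*D)); 
    for sd in(1,-1):
      Bs=sols(bc,Rxy([0,0,-1],sd*rib))
      best=sorted(((np.abs(a-b).max(),i,j) for i,a in enumerate(A) for j,b in enumerate(Bs)))
      # need path: grasp at h=.08 nearby too
      for m,i,j in best[:2]: print(nm,sg,sd,round(m,2),A[i].round(2),Bs[j].round(2))
E
python3 t2.py
```

```text
L 1 1 0.99 [ 0.79  1.22 -1.47  2.28  1.9   1.33 -0.46] [ 0.34  1.01 -1.47  1.79  1.04  1.37  0.53]
L 1 1 0.99 [ 0.79  1.22 -1.47  2.28  1.9   1.33 -0.46] [ 0.34  1.01 -1.47  1.79  1.04  1.37  0.53]
L 1 -1 1.33 [ 0.09  0.62 -0.36  2.31  2.2   0.46 -1.18] [ 0.27  0.84 -1.24  1.79  0.87  1.18 -2.49]
L 1 -1 1.33 [ 0.09  0.62 -0.36  2.31  2.2   0.46 -1.18] [ 0.27  0.84 -1.24  1.79  0.87  1.18 -2.49]
L -1 1 1.29 [-0.03  0.61 -0.2   2.32  2.33  0.4   1.8 ] [ 0.34  1.01 -1.47  1.79  1.04  1.37  0.53]
L -1 1 1.29 [-0.03  0.61 -0.2   2.32  2.33  0.4   1.8 ] [ 0.34  1.01 -1.47  1.79  1.04  1.37  0.53]
L -1 -1 2.85 [-0.56  0.69  0.49  2.35  3.43  0.34  0.58] [ 0.07  0.65 -0.84  1.8   0.58  0.96 -2.26]
L -1 -1 2.87 [-0.56  0.69  0.49  2.35  3.43  0.34  0.58] [ 0.05  0.63 -0.81  1.8   0.56  0.95 -2.24]
R 1 1 0.9 [ 1.24  0.97 -1.2   2.26  1.92  0.74  0.44] [ 0.34  1.01 -1.47  1.79  1.04  1.37  0.53]
R 1 1 0.9 [ 1.24  0.97 -1.2   2.26  1.92  0.74  0.44] [ 0.34  1.01 -1.47  1.79  1.04  1.37  0.53]
R 1 -1 1.91 [ 0.71  0.64 -0.43  2.28  2.66  0.28 -0.54] [ 0.24  0.79 -1.16  1.79  0.81  1.12 -2.45]
R 1 -1 1.91 [ 0.71  0.64 -0.43  2.28  2.66  0.28 -0.53] [ 0.24  0.79 -1.16  1.79  0.81  1.12 -2.45]
R -1 1 1.94 [ 0.66  0.63 -0.37  2.28  2.77  0.27  2.49] [ 0.25  0.81 -1.19  1.79  0.83  1.14  0.68]
R -1 1 1.94 [ 0.66  0.63 -0.37  2.28  2.77  0.27  2.49] [ 0.25  0.81 -1.19  1.79  0.83  1.14  0.68]
R -1 -1 3.3 [-0.29  0.94  0.95  2.33  4.16  0.88  0.81] [ 0.27  0.84 -1.24  1.79  0.87  1.18 -2.49]
R -1 -1 3.3 [-0.29  0.94  0.95  2.33  4.16  0.88  0.81] [ 0.27  0.84 -1.24  1.79  0.87  1.18 -2.49]
```

```bash
cat > t3.py <<'E'
from sim import *
ex,ey,n=rest_axes()
q=bot.observe()['qpos']; print(q.round(3))
L_[:]=lo+.005;H_[:]=hi-.005
qt,ep,er=ik(CL+.09*n,Rxy(-n,DL),[.64,.55,-1.11,2.37,1.66,.7,-.63],reg=.002); print('target',qt.round(3),ep,er)
def follow(q,wps,maxrows=60):
    nr=0
    for p,Rm in wps:
        for k in range(maxrows):
            q=row(q,p,Rm); nr+=1
            pc,Mc=fk(q,P)
            if np.linalg.norm(pc-p)<.01 and np.linalg.norm(R.from_matrix(Mc.T@Rm).as_rotvec())<.05: break
        print(nr,q.round(2),np.linalg.norm(pc-p).round(3),np.linalg.norm(R.from_matrix(Mc.T@Rm).as_rotvec()).round(3))
    return q
N=8
print('joint-linear'); w=[fk(q+(qt-q)*k/N,P) for k in range(1,N+1)]
for p,Rm in w: print(p.round(3),Rm[:,0].round(2),Rm[:,1].round(2))
follow(q,w)
E
python3 t3.py
```

```text
[-0.87   0.449  0.82   2.323 -1.263  0.162 -0.969]
target [ 0.65   0.518 -1.12   2.372  1.621  0.689 -0.607] 4.1545097072356754e-09 2.7075376728710892e-08
joint-linear
[0.48  0.023 0.099] [ 0.28 -0.02 -0.96] [-0.03 -1.    0.01]
[0.421 0.035 0.066] [ 0.11  0.02 -0.99] [ 0.36 -0.93  0.02]
[0.371 0.032 0.049] [-0.03  0.01 -1.  ] [ 0.71 -0.71 -0.03]
[0.342 0.017 0.044] [-0.1  -0.03 -0.99] [ 0.93 -0.37 -0.08]
[ 0.342 -0.002  0.045] [-0.08 -0.09 -0.99] [ 1.    0.03 -0.08]
[ 0.374 -0.017  0.055] [ 0.04 -0.13 -0.99] [ 0.91  0.41 -0.02]
[ 0.434 -0.019  0.083] [ 0.24 -0.14 -0.96] [0.69 0.72 0.07]
[ 0.508 -0.004  0.139] [ 0.49 -0.09 -0.87] [0.4  0.91 0.13]
3 [-0.76  0.49  0.69  2.33 -1.08  0.28 -0.75] 0.0 0.001
6 [-0.69  0.53  0.6   2.34 -0.91  0.38 -0.51] 0.0 0.0
9 [-0.63  0.55  0.53  2.36 -0.74  0.43 -0.26] 0.0 0.0
12 [-0.6   0.55  0.47  2.37 -0.56  0.44 -0.02] 0.0 0.0
15 [-0.57  0.53  0.43  2.39 -0.38  0.39  0.21] 0.0 0.0
18 [-0.57  0.49  0.41  2.4  -0.19  0.28  0.41] 0.0 0.0
78 [-0.55  0.43  0.38  2.41  0.28  0.16  0.29] 0.014 0.04
91 [-0.4   0.32  0.18  2.42  2.05  0.17 -1.14] 0.0 0.0
```

```bash
cat > t4.py <<'E'
from t3 import *
print('---- sideways')
for sgn in (1,-1):
  for tilt in(.5,.8):
    D=np.array([0,0,-1.])
    c,sn=np.cos(tilt),np.sin(tilt)*sgn
    w=[(np.array([.5,0,.22]),Rxy(D,[0,-1,0])),
       (np.array([.5,0,.22]),Rxy(D,[1,0,0])),
       (np.array([.5,0,.22]),Rxy([0,sn,-c],[1,0,0])),
       (np.array([.5,0,.22]),Rxy([0.3,sn*.7,-c],[.7,.7,0])),
       (CL+.12*n,Rxy(-n,DL)),(CL+.06*n,Rxy(-n,DL)),(CL-.02*n,Rxy(-n,DL))]
    print(sgn,tilt); follow(q,w)
E
python3 t4.py | sed -n '/----/,$p'
```

```text
---- sideways
1 0.5
5 [-0.92  0.55  1.15  1.98 -0.62  0.98 -1.07] 0.0 0.044
16 [-0.65  0.39  0.69  1.94 -0.31  0.92  0.2 ] 0.0 0.0
20 [-0.15  0.45  0.49  1.91 -0.77  1.14  0.75] 0.0 0.0
26 [-0.11  0.24  0.31  2.17 -0.83  0.66  1.59] 0.0 0.017
86 [-0.81  0.28  0.68  2.43 -1.26  0.16  2.25] 0.048 0.184
146 [ 0.08  0.34 -0.27  2.38 -1.26  0.16  2.42] 0.118 0.445
206 [ 0.53  0.48 -0.84  2.41 -1.26  0.16  2.52] 0.264 0.727
1 0.8
5 [-0.92  0.55  1.15  1.98 -0.62  0.98 -1.07] 0.0 0.044
16 [-0.65  0.39  0.69  1.94 -0.31  0.92  0.2 ] 0.0 0.0
22 [ 0.07  0.58  0.4   1.88 -0.94  1.35  0.99] 0.0 0.0
28 [ 0.11  0.35  0.26  2.16 -1.11  0.89  1.89] 0.0 0.029
88 [-0.81  0.28  0.68  2.43 -1.26  0.16  2.25] 0.048 0.184
148 [ 0.08  0.34 -0.27  2.38 -1.26  0.16  2.42] 0.118 0.445
208 [ 0.53  0.48 -0.84  2.41 -1.26  0.16  2.52] 0.264 0.727
-1 0.5
5 [-0.92  0.55  1.15  1.98 -0.62  0.98 -1.07] 0.0 0.044
16 [-0.65  0.39  0.69  1.94 -0.31  0.92  0.2 ] 0.0 0.0
20 [-1.05  0.58  0.89  1.93  0.06  0.95 -0.26] 0.0 0.0
25 [-1.1   0.32  0.82  2.18  0.37  0.58  0.13] 0.0 0.024
43 [-0.51  0.24  0.28  2.43  1.59  0.16 -0.69] 0.009 0.02
46 [-0.21  0.4  -0.03  2.4   2.15  0.25 -1.22] 0.0 0.0
48 [-0.04  0.61 -0.19  2.32  2.34  0.4  -1.36] 0.0 0.0
-1 0.8
5 [-0.92  0.55  1.15  1.98 -0.62  0.98 -1.07] 0.0 0.044
16 [-0.65  0.39  0.69  1.94 -0.31  0.92  0.2 ] 0.0 0.0
22 [-1.18  0.78  0.96  1.9   0.17  1.01 -0.41] 0.0 0.0
27 [-1.3   0.52  0.95  2.19  0.51  0.61 -0.12] 0.0 0.0
43 [-0.52  0.24  0.29  2.43  1.59  0.16 -0.69] 0.009 0.022
46 [-0.22  0.4  -0.02  2.4   2.15  0.25 -1.22] 0.0 0.0
48 [-0.04  0.61 -0.19  2.32  2.35  0.4  -1.36] 0.0 0.0
```

```bash
cat > t5.py <<'E'
from t3 import *
print('---- direct')
c,sn=np.cos(.5),-np.sin(.5)
for a in ([(np.array([.5,0,.22]),Rxy([0,sn,-c],[1,0,0]))],[(np.array([.5,0.02,.22]),Rxy([0.1,sn,-c],[.8,.6,0]))]):
  w=a+[(np.array([.52,0.02,.20]),Rxy([0.4,-.4,-.83],[.6,.8,0])),
   (CL+.10*n,Rxy(-n,DL)),(CL+.06*n,Rxy(-n,DL)),(CL-.02*n,Rxy(-n,DL))]
  follow(q,w); print()
E
python3 t5.py | sed -n '/----/,$p'; python3 - <<'E'
from h import *
c,sn=np.cos(.5),-np.sin(.5)
go([.5,0,.22],Rxy([0,sn,-c],[1,0,0]))
E
```

```text
---- direct
16 [-1.09  0.61  0.96  1.93  0.    0.94 -0.2 ] 0.0 0.0
22 [-1.25  0.48  0.95  2.23  0.43  0.41  0.12] 0.0 0.0
35 [-0.47  0.3   0.26  2.43  1.97  0.16 -1.07] 0.008 0.021
37 [-0.25  0.4   0.01  2.4   2.19  0.24 -1.26] 0.0 0.0
39 [-0.07  0.61 -0.16  2.32  2.37  0.39 -1.39] 0.0 0.0

20 [-1.11  0.51  0.85  1.99  0.17  0.86  0.16] 0.0 0.0
23 [-1.26  0.48  0.96  2.23  0.41  0.41  0.13] 0.0 0.0
36 [-0.48  0.3   0.26  2.42  1.97  0.16 -1.06] 0.008 0.023
38 [-0.25  0.4   0.01  2.4   2.19  0.24 -1.27] 0.0 0.0
40 [-0.07  0.61 -0.16  2.32  2.37  0.39 -1.4 ] 0.0 0.0

move [-7.68, 0.49, -0.26] [-2.061, -0.714, 0.116] rows>=14.6
```

Request:
step_arm(targets=[[[-7.7,0.5,-0.3,-2.06,-0.71,0.12,1],[-7.7,0.5,-0.3,-2.06,-0.71,0.12,1],[-7.7,0.5,-0.3,-2.06,-0.71,0.12,1],[-7.7,0.5,-0.3,-2.06,-0.71,0.12,1],[-7.7,0.5,-0.3,-2.06,-0.71,0.12,1],[-7.7,0.5,-0.3,-2.06,-0.71,0.12,1],[-7.7,0.5,-0.3,-2.06,-0.71,0.12,1],[-7.7,0.5,-0.3,-2.06,-0.71,0.12,1],[-7.7,0.5,-0.3,-2.06,-0.71,0.12,1],[-7.7,0.5,-0.3,-2.06,-0.71,0.12,1]]])

```text
clock: 7.1
position: [0.4999, -0.0001, 0.2207]
tool_rot: [1.061, 1.331, -1.282]
force: [-0.7, -0.2, -0.1]
grip_width: 0.0851
```

```bash
cat > n1.py <<'E'
from h import *
s=bot.observe(); print(s['clock'],s['qpos'].round(3),s['qd'].round(2),s['position'].round(4))
c,sn=np.cos(.5),-np.sin(.5); ex,ey,n=rest_axes()
go([.5,0,.22],Rxy([0,sn,-c],[1,0,0]))
go([.52,0.02,.20],Rxy([0.4,-.4,-.83],[.6,.8,0]))
go(CL+.10*n,Rxy(-n,DL)); go(CL+.06*n,Rxy(-n,DL)); go(CL-.022*n,Rxy(-n,DL))
E
python3 n1.py
```

```text
7.1 [-1.072  0.532  1.11   2.    -0.322  0.847 -0.601] [ 0.09  0.16 -0.31 -0.28  0.59  0.34  0.71] [ 4.999e-01 -1.000e-04  2.207e-01]
move [0.07, -0.01, -0.02] [-0.784, -0.282, 0.041] rows>=5.6
move [1.69, -0.35, -3.06] [-1.616, -0.244, 0.378] rows>=11.2
move [7.19, -1.08, -0.89] [-1.803, 0.06, 0.531] rows>=12.5
move [10.77, -0.17, -2.42] [-1.803, 0.06, 0.531] rows>=12.5
move [18.11, 1.71, -5.56] [-1.803, 0.06, 0.531] rows>=12.5
```

Request:
step_arm(targets=[[[0,0,0,-0.78,-0.28,0.04,1],[0,0,0,-0.78,-0.28,0.04,1],[0,0,0,-0.78,-0.28,0.04,1],[0,0,0,-0.78,-0.28,0.04,1],[0,0,0,-0.78,-0.28,0.04,1],[1.7,-0.3,-3,-1.62,-0.24,0.38,1],[1.7,-0.3,-3,-1.62,-0.24,0.38,1],[1.7,-0.3,-3,-1.62,-0.24,0.38,1],[1.7,-0.3,-3,-1.62,-0.24,0.38,1],[1.7,-0.3,-3,-1.62,-0.24,0.38,1]]])

```text
clock: 8.1
position: [0.5195, 0.02, 0.2002]
tool_rot: [-0.057, 0.997, -0.948]
force: [0.4, 0.1, -0.1]
grip_width: 0.0853
```

```bash
python3 n1.py
```

```text
8.1 [-1.219  0.517  0.93   2.155  0.296  0.534  0.047] [-0.27 -0.29  0.09  0.56  0.8  -0.84  0.55] [0.5195 0.02   0.2002]
move [-1.39, -2.83, 1.32] [0.592, 0.081, -0.318] rows>=4.5
move [0.04, 0.04, 0.02] [-0.196, -0.032, 0.087] rows>=1.4
move [4.92, -2.53, -2.24] [-0.336, 0.089, 0.389] rows>=3.5
move [8.61, -1.11, -2.83] [-0.336, 0.089, 0.389] rows>=3.5
move [16.17, 1.82, -4.05] [-0.336, 0.089, 0.389] rows>=3.5
```

Tracking matches the plan. On to the approach pose at +100 mm.

Request:
step_arm(targets=[[[0,0,0,-0.2,-0.03,0.09,1],[0,0,0,-0.2,-0.03,0.09,1],[3,-1.5,-1.5,-0.3,0.05,0.3,1],[4.9,-2.5,-2.2,-0.34,0.09,0.39,1],[4.9,-2.5,-2.2,-0.34,0.09,0.39,1],[4.9,-2.5,-2.2,-0.34,0.09,0.39,1],[4.9,-2.5,-2.2,-0.34,0.09,0.39,1],[4.9,-2.5,-2.2,-0.34,0.09,0.39,1],[4.9,-2.5,-2.2,-0.34,0.09,0.39,1],[4.9,-2.5,-2.2,-0.34,0.09,0.39,1]]])

```text
clock: 9.1
position: [0.5031, -0.0041, 0.1486]
tool_rot: [0.269, 1.048, -0.174]
force: [-0.2, 0.1, 0.0]
grip_width: 0.0853
```

```bash
python3 n1.py
```

```text
9.1 [-0.37   0.289  0.138  2.421  1.854  0.174 -0.938] [ 0.12 -0.01 -0.12 -0.01  0.08  0.   -0.06] [ 0.5031 -0.0041  0.1486]
move [-6.38, 1.2, 3.03] [0.959, -0.071, -0.663] rows>=7.8
move [-3.83, 3.54, 2.81] [0.135, -0.096, -0.315] rows>=2.4
move [0.08, 0.1, -0.08] [0.002, -0.001, -0.002] rows>=0.0
move [4.08, 0.09, -0.08] [0.002, -0.001, -0.002] rows>=0.8
move [12.28, 0.08, -0.07] [0.002, -0.001, -0.002] rows>=2.5
```

Request:
step_arm(targets=[[[4,0.1,-0.1,0,0,0,1],[7,0.1,-0.1,0,0,0,1],[9,0.1,-0.1,0,0,0,1],[9,0.1,-0.1,0,0,0,1]]])

```text
clock: 9.5
position: [0.5465, -0.0114, 0.0676]
tool_rot: [0.264, 1.051, -0.18]
force: [0.8, 0.0, -0.2]
grip_width: 0.0854
```

```bash
python3 n1.py; python3 - <<'E'
from ov import *
ov('side','sv6',al=1.3,xs=(-.031,-.0255,0,.022))
cv2.imwrite('pics/w6.png',eyes.grab_frame('wrist')[:,:,::-1])
E
```

```text
9.5 [-0.066  0.536 -0.176  2.352  2.262  0.357 -1.295] [-0.06 -0.08  0.05  0.04 -0.06 -0.06  0.05] [ 0.5465 -0.0114  0.0676]
move [-15.6, 1.17, 3.22] [0.96, -0.072, -0.658] rows>=7.8
move [-13.07, 3.52, 3.0] [0.135, -0.099, -0.311] rows>=2.8
move [-9.13, 0.09, 0.12] [0.002, -0.004, 0.002] rows>=1.8
move [-5.13, 0.1, 0.14] [0.002, -0.004, 0.002] rows>=1.0
move [3.07, 0.12, 0.17] [0.002, -0.004, 0.002] rows>=0.6
9.5 0.08536118781194002 [ 0.75798067  0.03451797 -0.23966842]
```

View pics/sv6.png

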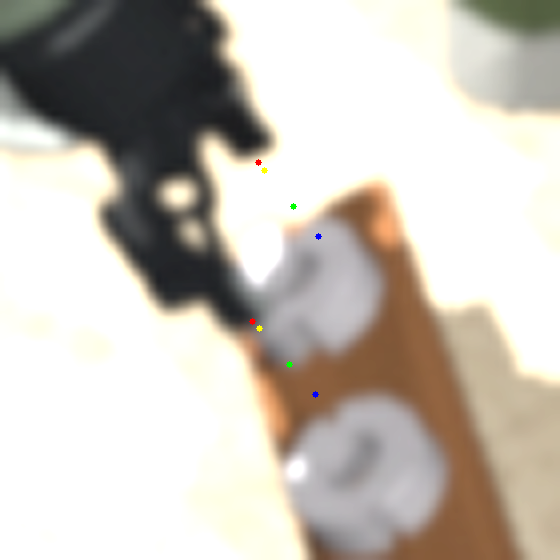

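View pics/w6.png

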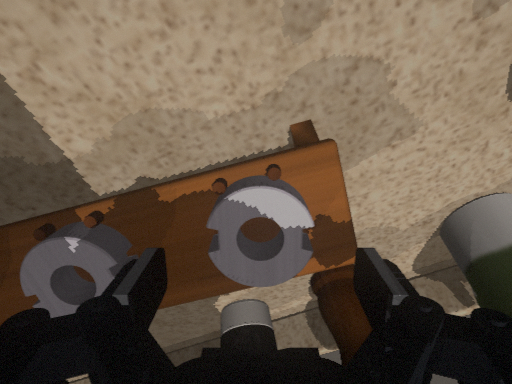

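Request:
step_arm(targets=[[[1.6,0.1,0.15,0,0,0,1],[2.6,0.1,0.15,0,0,0,1],[3.2,0.1,0.15,0,0,0,1],[3.2,0.1,0.15,0,0,0,1]]])

```text
clock: 10.0
position: [0.5634, -0.0133, 0.0431]
tool_rot: [0.264, 1.05, -0.179]
force: [-0.5, -0.3, 1.0]
grip_width: 0.0853
```

```bash
python3 n1.py | tail -1; python3 - <<'E'
from ov import *
ov('side','sv7',al=1.3,xs=(-.031,-.0255,0,.022))
cv2.imwrite('pics/w7.png',eyes.grab_frame('wrist')[:,:,::-1])
E
```

```text
move [0.1, -0.06, -0.04] [0.003, -0.002, 0.001] rows>=0.0
10.0 0.08526475590079509 [-0.52157607 -0.27755499  1.01495266]
```

View pics/sv7.png

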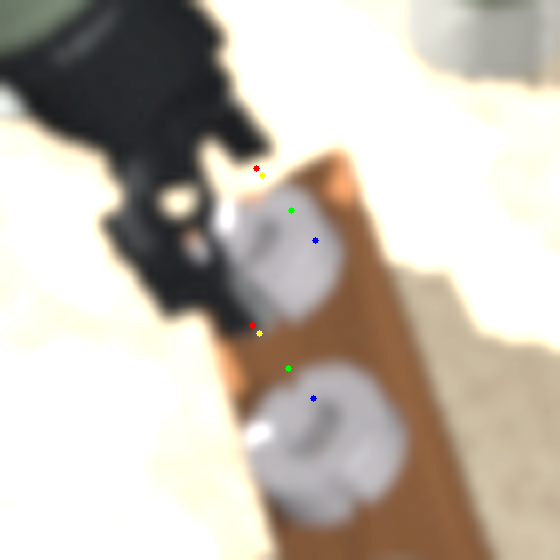

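View pics/w7.png

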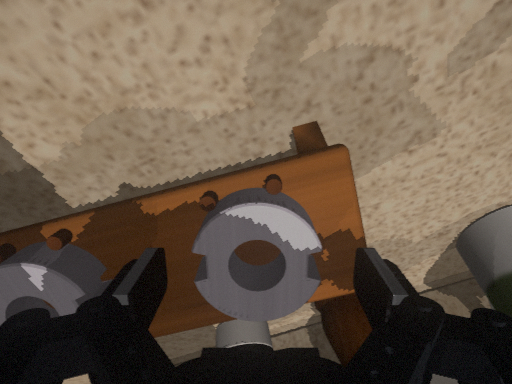

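Request:
step_arm(targets=[[[0.45,-0.05,-0.05,0,0,0,1],[0.45,-0.05,-0.05,0,0,0,0.6],[0.45,-0.05,-0.05,0,0,0,0.5],[0.45,-0.05,-0.05,0,0,0,0.5],[0.45,-0.05,-0.05,0,0,0,0.5],[0.45,-0.05,-0.05,0,0,0,0.5],[0.45,-0.05,-0.05,0,0,0,0.5],[0.45,-0.05,-0.05,0,0,0,0.5]]], grip_force=50)

```text
clock: 10.9
position: [0.5647, -0.0141, 0.0394]
tool_rot: [0.264, 1.049, -0.179]
force: [-4.3, -0.2, 6.4]
grip_width: 0.0555
```

```bash
python3 n1.py | tail -1; python3 - <<'E'
from ov import *
ov('side','sv8',al=1.3,xs=(-.031,-.0255,0,.022))
cv2.imwrite('pics/w8.png',eyes.grab_frame('wrist')[:,:,::-1])
E
```

```text
move [-0.29, 0.01, 0.01] [0.003, -0.002, 0.001] rows>=0.1
10.9 0.055529850349289284 [-4.26108653 -0.16594967  6.36765771]
```

View pics/w8.png

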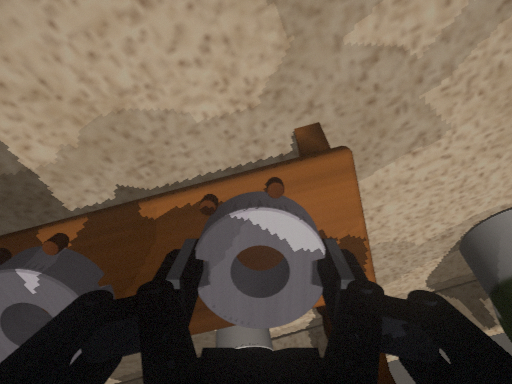

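```bash
cat > t6.py <<'E'
from sim import *
L_[:]=lo+.005;H_[:]=hi-.005
ex,ey,n=rest_axes(); rib=np.array([-.319,.948,0]); bc=np.array([.519,.2236,.13])
q=bot.observe()['qpos']; print(q.round(2))
def follow(q,wps,maxrows=40):
    nr=0
    for p,Rm in wps:
        for k in range(maxrows):
            q=row(q,p,Rm); nr+=1
            pc,Mc=fk(q,P)
            if np.linalg.norm(pc-p)<.01 and np.linalg.norm(R.from_matrix(Mc.T@Rm).as_rotvec())<.05: break
        print(nr,q.round(2),np.linalg.norm(pc-p).round(3),np.linalg.norm(R.from_matrix(Mc.T@Rm).as_rotvec()).round(3))
    return q
if __name__=='__main__':
  up=(CL+.03*n+[0,0,.06],Rxy(-n,DL))
  for name,w in dict(direct_p=[(bc+[0,0,.05],Rxy([0,0,-1],rib))],
     direct_m=[(bc+[0,0,.05],Rxy([0,0,-1],-rib))],
     sideL_p=[(np.array([.53,.10,.17]),Rxy([.35,-.35,-.86],[.4,.9,0])),(bc+[0,0,.05],Rxy([0,0,-1],rib))],
     sideR_p=[(np.array([.53,.10,.17]),Rxy([.35,.35,-.86],[.0,1,0])),(bc+[0,0,.05],Rxy([0,0,-1],rib))],
     sideL_m=[(np.array([.53,.10,.17]),Rxy([.3,-.35,-.86],[.7,.7,0])),(np.array([.53,.15,.17]),Rxy([0,-.35,-.86],[1,0,0])),(bc+[0,0,.05],Rxy([0,0,-1],-rib))]).items():
    print(name); follow(q,[up]+w)
E
python3 t6.py
```

```text
[-0.02  0.62 -0.21  2.31  2.33  0.41 -1.33]
direct_p
7 [-0.36  0.34  0.18  2.35  1.76  0.16 -0.82] 0.01 0.029
17 [-0.13  0.51 -0.53  1.78  0.31  0.94  1.1 ] 0.0 0.001
direct_m
7 [-0.36  0.34  0.18  2.35  1.76  0.16 -0.82] 0.01 0.029
25 [-0.7   0.48  0.27  1.81 -0.16  0.88 -1.61] 0.0 0.0
sideL_p
7 [-0.36  0.34  0.18  2.35  1.76  0.16 -0.82] 0.01 0.029
13 [-0.76  0.41  0.17  2.1   0.75  0.68 -0.11] 0.0 0.0
20 [-0.28  0.48 -0.31  1.78  0.18  0.91  1.22] 0.0 0.0
sideR_p
7 [-0.36  0.34  0.18  2.35  1.76  0.16 -0.82] 0.01 0.029
18 [ 0.68  0.49 -0.99  2.19  0.5   0.25  1.01] 0.004 0.02
23 [ 0.09  0.6  -0.87  1.76  0.53  1.03  0.92] 0.0 0.0
sideL_m
7 [-0.36  0.34  0.18  2.35  1.76  0.16 -0.82] 0.01 0.029
13 [-0.74  0.42  0.17  2.06  0.67  0.71 -0.34] 0.0 0.0
18 [-0.74  0.57  0.21  1.75  0.26  1.05 -0.67] 0.0 0.027
27 [-0.79  0.49  0.38  1.81 -0.23  0.88 -1.54] 0.0 0.0
```

```bash
cat > n2.py <<'E'
from h import *
s=bot.observe(); print(s['clock'],s['qpos'].round(3),s['qd'].round(2),s['position'].round(4),s['grip_width'].round(4),s['force'].round(1))
ex,ey,n=rest_axes(); rib=np.array([-.319,.948,0]); bc=np.array([.519,.2236,.13])
go(CL+.03*n+[0,0,.06],Rxy(-n,DL))
go([.53,.10,.17],Rxy([.35,-.35,-.86],[.4,.9,0]))
go(bc+[0,0,.03],Rxy([0,0,-1],rib))
go(bc+[0,0,-.02],Rxy([0,0,-1],rib))
E
python3 n2.py
```

```text
Traceback (most recent call last):
  File "n2.py", line 2, in <module>
    s=bot.observe(); print(s['clock'],s['qpos'].round(3),s['qd'].round(2),s['position'].round(4),s['grip_width'].round(4),s['force'].round(1))
                                                                                                 ^^^^^^^^^^^^^^^^^^^^^
AttributeError: 'float' object has no attribute 'round'
```

```bash
sed -i "s/s\['grip_width'\].round(4)/round(s['grip_width'],4)/" n2.py; python3 n2.py
```

```text
11.0 [-0.021  0.62  -0.214  2.314  2.325  0.407 -1.33 ] [-0.  0. -0.  0. -0.  0.  0.] [ 0.5647 -0.0141  0.0394] 0.0555 [-3.7  0.3  6. ]
move [-10.69, 0.79, 2.88] [0.003, -0.002, 0.001] rows>=2.2
move [-14.04, 10.71, -1.05] [-0.056, 0.008, -0.299] rows>=3.5
move [-14.81, 21.39, -7.4] [-0.75, 0.53, 0.064] rows>=6.1
move [-10.47, 20.74, -9.81] [-0.75, 0.53, 0.064] rows>=6.1
```

Request:
step_arm(targets=[[[-2,0,0,0,0,0,0.5],[-5,0,0,0,0,0,0.5],[-9,0.8,2,0,0,0,0.5],[-12,4,1,0,0,-0.15,0.5],[-14,8,-0.5,-0.05,0,-0.3,0.5],[-14,10.7,-1,-0.06,0,-0.3,0.5],[-14,10.7,-1,-0.06,0,-0.3,0.5],[-14,10.7,-1,-0.06,0,-0.3,0.5],[-14,10.7,-1,-0.06,0,-0.3,0.5]]])

```text
clock: 11.9
position: [0.5378, 0.0729, 0.1622]
tool_rot: [-0.333, 1.042, -0.795]
force: [3.6, -0.1, -1.9]
grip_width: 0.0553
```

```bash
python3 n2.py
```

```text
11.9 [-0.689  0.422  0.148  2.119  0.813  0.65  -0.119] [-0.32 -0.14 -0.93 -0.74 -1.79  1.61  1.12] [0.5378 0.0729 0.1622] 0.0553 [ 3.6 -0.1 -1.9]
move [4.27, -6.84, 2.17] [0.063, -0.005, 0.306] rows>=2.1
move [-1.92, 1.84, -1.21] [0.003, 0.005, 0.007] rows>=0.6
move [-5.9, 12.15, -6.94] [-0.767, 0.406, 0.36] rows>=6.3
move [-1.58, 12.98, -9.32] [-0.767, 0.406, 0.36] rows>=6.3
```

Request:
step_arm(targets=[[[-4,4,-2.5,-0.1,0.05,0.05,0.5],[-5,8,-4,-0.3,0.15,0.15,0.5],[-4,13,-9.3,-0.77,0.41,0.36,0.5],[-4,13,-9.3,-0.77,0.41,0.36,0.5],[-1.6,13,-9.3,-0.77,0.41,0.36,0.5],[-1.6,13,-9.3,-0.77,0.41,0.36,0.5],[-1.6,13,-9.3,-0.77,0.41,0.36,0.5],[-1.6,13,-9.3,-0.77,0.41,0.36,0.5],[-1.6,13,-9.3,-0.77,0.41,0.36,0.5],[-1.6,13,-9.3,-0.77,0.41,0.36,0.5]]])

```text
clock: 12.9
position: [0.5186, 0.2244, 0.1103]
tool_rot: [-3.057, 1.567, -2.731]
force: [-0.4, 0.1, -2.2]
grip_width: 0.0548
```

```bash
python3 n2.py; python3 - <<'E'
from h import *
for nm in('side','wrist','top'): cv2.imwrite(f'pics/{nm}9.png',eyes.grab_frame(nm)[:,:,::-1])
im=cv2.imread('pics/side9.png'); cv2.imwrite('pics/s9c.png',cv2.resize(im[130:230,190:300],None,fx=5.5,fy=5.5,interpolation=cv2.INTER_CUBIC))
E
```

```text
12.9 [-0.233  0.585 -0.391  1.833  0.301  0.787  1.116] [-0.01 -0.   -0.   -0.   -0.    0.    0.02] [0.5186 0.2244 0.1103] 0.0548 [-0.4  0.1 -2.2]
move [-3.64, -22.74, -5.67] [0.754, -0.536, -0.062] rows>=6.2
move [-5.96, -12.15, -2.92] [0.772, -0.407, -0.35] rows>=6.3
move [-4.97, -0.09, -0.0] [0.001, -0.004, 0.0] rows>=1.0
move [0.03, -0.09, 0.02] [0.001, -0.004, 0.0] rows>=0.0
```

View pics/wrist9.png

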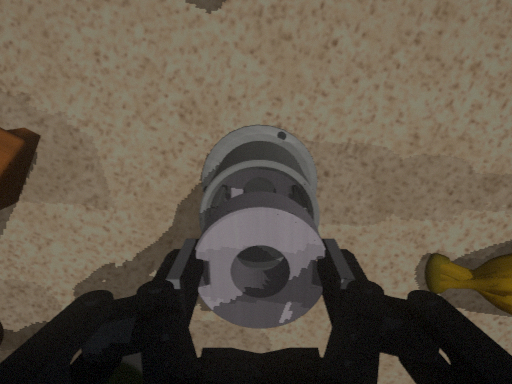

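View pics/s9c.png

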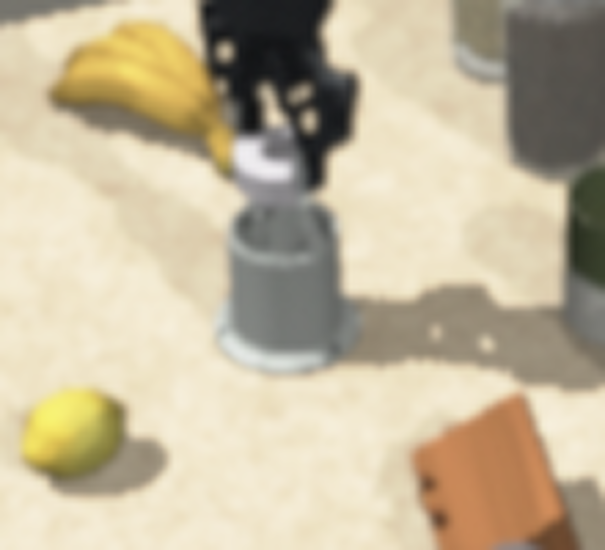

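```bash
python3 - <<'E'
from h import *
im=cv2.imread('pics/wrist9.png')
cv2.imwrite('pics/w9c.png',cv2.resize(cv2.convertScaleAbs(im[115:240,185:335],alpha=1.7),None,fx=5,fy=4.6,interpolation=cv2.INTER_CUBIC))
K,W=cam('wrist'); T=T_tool()
for uv in [(260,160),(201,200),(319,200)]:
    p=onz(K,W,uv,.086); print(uv,(T[:3,:3].T@(p-T[:3,3])).round(4))
c=np.array([.519,.2236,.086]);c2=np.array([.5203,.2245,.086])
for cc in(c,c2): print('proj far edge',proj(K,W,cc-.0375*T[:3,2]), 'L/R',proj(K,W,cc-.0375*T[:3,1]),proj(K,W,cc+.0375*T[:3,1]))
E
```

```text
(260, 160) [ 0.0246  0.0006 -0.0359]
(201, 200) [ 0.0245 -0.0354 -0.0112]
(319, 200) [ 0.0245  0.0365 -0.0112]
proj far edge [257.32242614 157.58407586] L/R [196.94450611 217.28034395] [318.05721267 217.23489036]
proj far edge [258.07043438 160.14160737] L/R [197.78515683 219.56289412] [318.62866683 219.517903  ]
```

View pics/w9c.png

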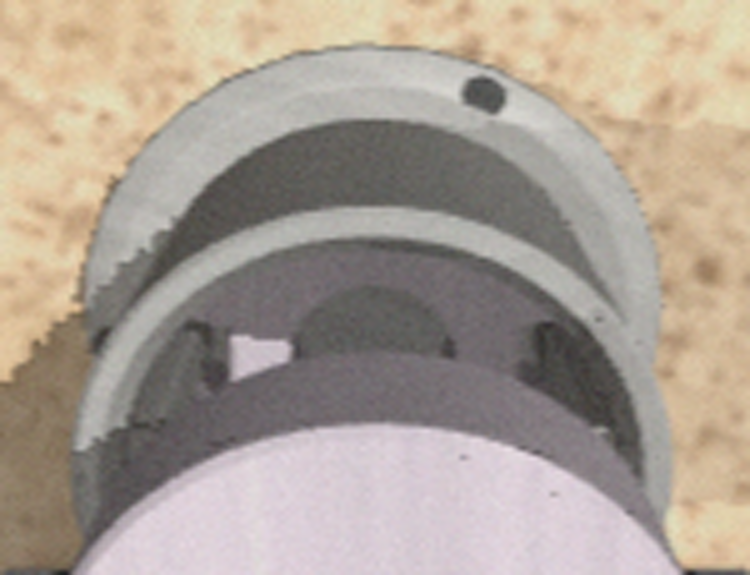

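Request:
step_arm(targets=[[[1,0,0.15,0,0,0,0.5],[2.5,0,0.15,0,0,0,0.5],[3.4,0,0.15,0,0,0,0.5],[3.7,0,0.15,0,0,0,0.5],[4.0,0,0.15,0,0,0,0.5],[4.2,0,0.15,0,0,0,0.5]]])

```text
clock: 13.65
position: [0.52, 0.225, 0.0683]
tool_rot: [3.113, 1.567, -2.843]
force: [-0.3, 0.4, -1.8]
grip_width: 0.0553
```

```bash
python3 n2.py|sed -n '1p;5p'
```

```text
13.65 [-0.253  0.647 -0.366  1.852  0.337  0.707  1.088] [-0.01  0.02  0.01  0.01  0.02 -0.04 -0.01] [0.52   0.225  0.0683] 0.0553 [-0.3  0.4 -1.8]
move [-4.17, -0.1, -0.16] [0.003, -0.004, -0.0] rows>=0.8
```

Request:
step_arm(targets=[[[0.2,0,0,0,0,0,0.5],[0.4,0,0,0,0,0,0.5],[0.5,0,0,0,0,0,0.5],[0.6,0,0,0,0,0,0.5]]])

```text
clock: 14.05
position: [0.5202, 0.2251, 0.0633]
tool_rot: [-3.094, 1.568, -2.767]
force: [-10.2, -5.1, 33.8]
grip_width: 0.0549
```

```bash
python3 n2.py|sed -n '1p;5p';python3 - <<'E'
from h import *
for nm in('side','wrist'): cv2.imwrite(f'pics/{nm}10.png',eyes.grab_frame(nm)[:,:,::-1])
im=cv2.imread('pics/side10.png'); a=cv2.resize(im[140:215,200:290],None,fx=4.4,fy=5,interpolation=cv2.INTER_CUBIC)
b=cv2.imread('pics/wrist10.png')[130:345,150:370]; b=cv2.resize(cv2.convertScaleAbs(b,alpha=1.5),(400,375))
cv2.imwrite('pics/c10.png',np.hstack([a,b]))
E
```

```text
14.05 [-0.256  0.655 -0.362  1.854  0.342  0.697  1.084] [-0.01  0.    0.01  0.    0.01 -0.01 -0.01] [0.5202 0.2251 0.0633] 0.0549 [-10.2  -5.1  33.8]
move [-4.67, -0.11, -0.18] [0.003, -0.003, 0.0] rows>=0.9
```

View pics/c10.png

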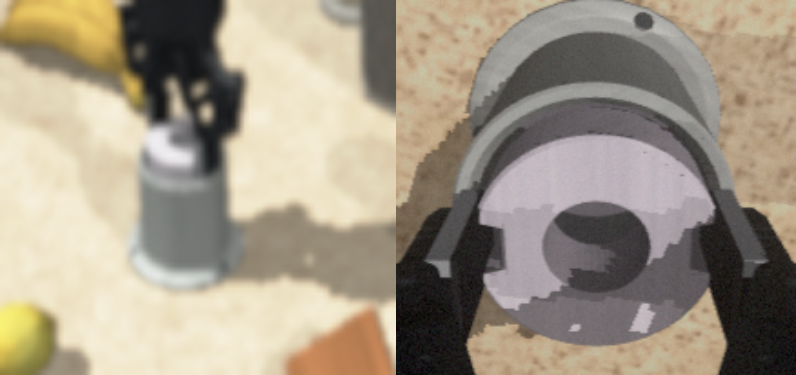

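Request:
step_arm(targets=[[[-0.2,0,0,0,0,0,0.5],[-0.2,0,-0.12,0,0,0,0.5],[-0.2,0,-0.12,0,0,0,0.5]]])

```text
clock: 14.45
position: [0.5191, 0.2247, 0.0655]
tool_rot: [-3.095, 1.568, -2.768]
force: [0.5, -0.7, -1.4]
grip_width: 0.055
```

Request:
step_arm(targets=[[[0.1,0,0,0,0,0,0.5],[0.15,0,0,0,0,0,0.5],[0.2,0,0,0,0,0,0.5]]])

```text
clock: 14.75
position: [0.5192, 0.2249, 0.0636]
tool_rot: [-3.128, 1.568, -2.801]
force: [-2.6, -0.2, 11.2]
grip_width: 0.0553
```

Request:
step_arm(targets=[[[0.05,0,0,0.04,0,0,0.5],[0.05,0,0,0.08,0,0,0.5]]])

```text
clock: 14.95
position: [0.5194, 0.2253, 0.0636]
tool_rot: [3.001, 1.569, -3.036]
force: [-4.9, -0.7, 9.9]
grip_width: 0.0553
```

Request:
step_arm(targets=[[[0,0,0,-0.08,0,0,0.5],[0.05,0,0,-0.13,0,0,0.5],[0.05,0,0,-0.16,0,0,0.5]]])

```text
clock: 15.25
position: [0.5198, 0.2254, 0.0636]
tool_rot: [2.664, 1.57, 3.071]
force: [-2.9, -2.4, 12.0]
grip_width: 0.0551
```

```bash
python3 - <<'E'
from h import *
s=bot.observe(); T=T_tool(s); print(T[:3,:3].round(3), s['moment'])
rib=np.array([-.319,.948,0])
go([.5195,.2249,.064],Rxy([0,0,-1],rib),s)
E
```

```text
[[-0.001 -0.396  0.918]
 [ 0.     0.918  0.396]
 [-1.     0.    -0.001]] [-0.16229711  0.77343132 -0.20186638]
move [-0.04, -0.04, -0.04] [0.083, -0.001, -0.0] rows>=0.6
```

Request:
step_arm(targets=[[[0,0,0,0.08,0,0,0.5],[0,0,0,0.08,0,0,0.75],[0,0,0,0.08,0,0,0.85],[0,0,0,0.08,0,0,0.9],[0,0,0,0.08,0,0,0.9]]])

```text
clock: 15.75
position: [0.5198, 0.2254, 0.0635]
tool_rot: [2.796, 1.57, 3.124]
force: [0.5, 0.1, -0.4]
grip_width: 0.0773
```

```bash
python3 n2.py|sed -n '1p;5p';python3 - <<'E'
from h import *
for nm in('side','wrist'): cv2.imwrite(f'pics/{nm}11.png',eyes.grab_frame(nm)[:,:,::-1])
im=cv2.imread('pics/side11.png'); a=cv2.resize(im[140:215,200:290],None,fx=4.4,fy=5,interpolation=cv2.INTER_CUBIC)
b=cv2.imread('pics/wrist11.png')[130:345,150:370]; b=cv2.resize(cv2.convertScaleAbs(b,alpha=1.5),(400,375))
cv2.imwrite('pics/c11.png',np.hstack([a,b]))
E
```

```text
15.75 [-0.256  0.653 -0.362  1.857  0.343  0.694  1.083] [ 0.    0.    0.    0.   -0.   -0.   -0.01] [0.5198 0.2254 0.0635] 0.0773 [ 0.5  0.1 -0.4]
move [-4.65, -0.14, -0.13] [0.004, -0.001, -0.0] rows>=0.9
```

View pics/c11.png

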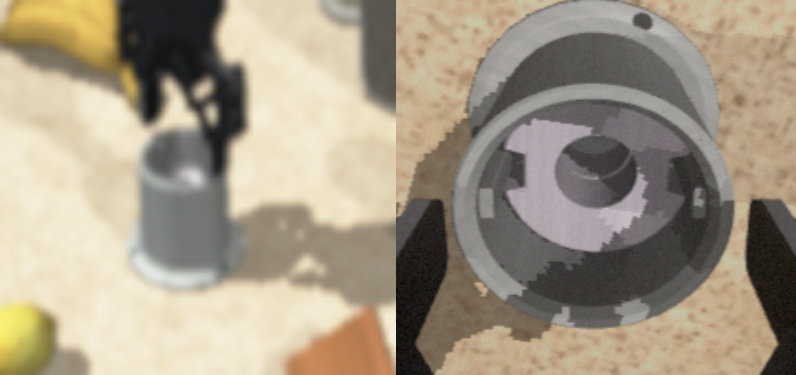

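```bash
cat > t7.py <<'E'
from t6 import *
b=np.array([.52,.2254,.12])
A=[(b,Rxy([0,0,-1],rib))]
for name,w in dict(direct=[(CR+.10*n,Rxy(-n,DR))],
  side=[(np.array([.50,-.05,.2]),Rxy([.25,-.4,-.87],[.0,1,0])),(CR+.10*n,Rxy(-n,DR))],
  side2=[(np.array([.52,.05,.2]),Rxy([.1,-.4,-.87],[.3,.9,0])),(np.array([.50,-.12,.2]),Rxy([.4,-.4,-.87],[.0,1,0])),(CR+.10*n,Rxy(-n,DR))]).items():
  print(name); follow(q,A+w+[(CR+.01*n,Rxy(-n,DR)),(CR-.026*n,Rxy(-n,DR)),(CR+.06*n+[0,0,.06],Rxy(-n,DR)),(np.array([.53,.10,.17]),Rxy([.3,-.35,-.86],[.1,.9,0])),(b,Rxy([0,0,-1],rib))])
E
python3 t7.py
```

```text
[-0.26  0.65 -0.36  1.86  0.34  0.69  1.08]
direct
1 [-0.23  0.58 -0.39  1.83  0.3   0.79  1.11] 0.006 0.0
41 [ 0.95  0.36 -0.65  2.36  1.78  0.16  0.32] 0.018 0.053
44 [ 1.02  0.67 -0.83  2.29  2.07  0.39  0.12] 0.0 0.0
45 [ 1.01  0.77 -0.83  2.26  2.13  0.46  0.1 ] 0.0 0.0
51 [ 1.06  0.35 -0.8   2.29  1.13  0.18  0.97] 0.0 0.0
61 [-0.05  0.5  -0.73  2.03  1.01  1.04 -0.01] 0.0 0.0
66 [ 0.15  0.74 -0.99  1.81  0.73  1.01  0.76] 0.0 0.0
side
1 [-0.23  0.58 -0.39  1.83  0.3   0.79  1.11] 0.006 0.0
7 [-0.38  0.29  0.03  2.17  0.76  0.73  0.57] 0.0 0.0
24 [ 1.    0.37 -0.72  2.35  1.72  0.16  0.39] 0.009 0.026
27 [ 1.05  0.68 -0.86  2.29  2.04  0.41  0.16] 0.0 0.0
28 [ 1.03  0.78 -0.86  2.26  2.1   0.48  0.14] 0.0 0.0
33 [ 1.04  0.37 -0.78  2.29  1.21  0.18  0.9 ] 0.009 0.011
42 [-0.01  0.51 -0.77  2.04  1.03  1.05 -0.01] 0.007 0.0
47 [ 0.17  0.76 -1.02  1.8   0.76  1.03  0.74] 0.0 0.0
side2
1 [-0.23  0.58 -0.39  1.83  0.3   0.79  1.11] 0.006 0.0
7 [-0.45  0.42 -0.05  1.92  0.54  1.    0.36] 0.0 0.0
11 [-0.29  0.23  0.11  2.31  1.08  0.51  0.35] 0.0 0.0
36 [ 1.    0.37 -0.72  2.35  1.72  0.16  0.39] 0.009 0.026
39 [ 1.05  0.68 -0.86  2.29  2.04  0.41  0.16] 0.0 0.0
40 [ 1.03  0.78 -0.86  2.26  2.1   0.48  0.14] 0.0 0.0
45 [ 1.04  0.37 -0.78  2.29  1.21  0.18  0.9 ] 0.009 0.011
54 [-0.01  0.51 -0.77  2.04  1.03  1.05 -0.01] 0.007 0.0
59 [ 0.17  0.76 -1.02  1.8   0.76  1.03  0.74] 0.0 0.0
```

```bash
cat > n3.py <<'E'
from h import *
s=bot.observe(); print(s['clock'],s['qpos'].round(3),s['qd'].round(2),s['position'].round(4),round(s['grip_width'],4),s['force'].round(1))
ex,ey,n=rest_axes()
go([.50,-.05,.2],Rxy([.25,-.4,-.87],[.0,1,0]))
go(CR+.10*n,Rxy(-n,DR));go(CR+.01*n,Rxy(-n,DR));go(CR-.0255*n,Rxy(-n,DR))
E
python3 n3.py
```

```text
15.85 [-0.256  0.653 -0.362  1.857  0.343  0.694  1.083] [-0. -0.  0. -0. -0.  0. -0.] [0.5197 0.2254 0.0635] 0.0767 [-0.5 -0.1 -0. ]
move [-13.65, -25.43, -10.75] [0.38, -0.207, -0.456] rows>=6.2
move [-8.41, -40.34, -19.59] [0.205, -0.484, -0.205] rows>=9.1
move [-0.62, -42.53, -15.65] [0.205, -0.484, -0.205] rows>=9.1
move [2.46, -43.39, -14.1] [0.205, -0.484, -0.205] rows>=9.1
```

Request:
step_arm(targets=[[[-3,0,0,0,0,0,1],[-6.5,0,4,0,0,0,1],[-7.5,0,8,0,0,0,1],[-7.5,0,8,0,0,0,1],[-7.5,0,8,0,0,0,1]]])

```text
clock: 16.35
position: [0.5957, 0.2512, 0.1381]
tool_rot: [2.686, 1.569, 3.014]
force: [-1.1, -0.8, 0.0]
grip_width: 0.0857
```

```bash
python3 n3.py; python3 - <<'E'
from h import *
s=bot.observe(); np.save('s12.npy',s,allow_pickle=True)
im=eyes.grab_frame('wrist')[:,:,::-1]; cv2.imwrite('pics/w12.png',im)
K,W=cam('wrist',s); u=proj(K,W,np.array([.52,.225,.086])).astype(int); print(u)
x0,y0=u[0]-65,max(0,u[1]-65); print(x0,y0)
cv2.imwrite('pics/w12c.png',cv2.resize(cv2.convertScaleAbs(im[y0:u[1]+65,x0:u[0]+65],alpha=1.5),None,fx=4.5,fy=4.5,interpolation=cv2.INTER_CUBIC))
E
```

```text
16.35 [-0.238  0.661 -0.39   1.591  0.291  0.948  1.174] [-0.   -0.01 -0.    0.05 -0.   -0.01 -0.  ] [0.5957 0.2512 0.1381] 0.0857 [-1.1 -0.8  0. ]
move [-6.18, -25.43, -18.77] [0.38, -0.207, -0.456] rows>=6.4
move [-0.94, -40.34, -27.61] [0.205, -0.484, -0.205] rows>=9.8
move [6.85, -42.53, -23.66] [0.205, -0.484, -0.205] rows>=9.8
move [9.92, -43.39, -22.1] [0.205, -0.484, -0.205] rows>=9.9
[258  81]
193 16
```

View pics/w12c.png

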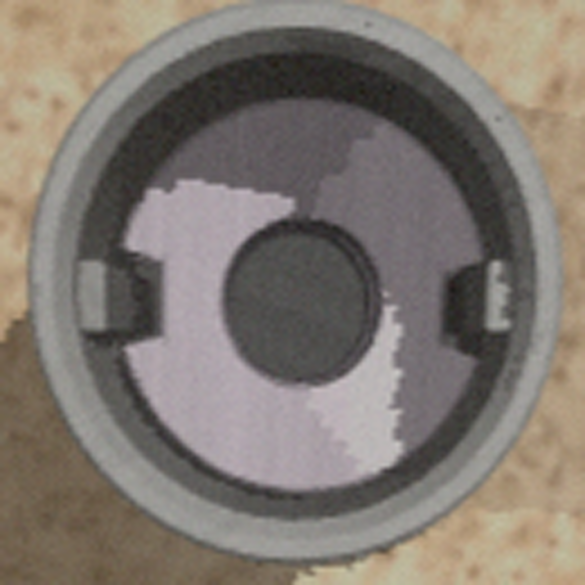

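Request:
step_arm(targets=[[[-4,-5,-4,0.05,-0.03,-0.06,1],[-6.2,-12,-9,0.15,-0.08,-0.2,1],[-6.2,-17,-13,0.25,-0.14,-0.3,1],[-6.2,-22,-16.5,0.35,-0.2,-0.42,1],[-6.2,-25.4,-18.8,0.38,-0.21,-0.46,1],[-6.2,-25.4,-18.8,0.38,-0.21,-0.46,1],[-6.2,-25.4,-18.8,0.38,-0.21,-0.46,1],[-6.2,-25.4,-18.8,0.38,-0.21,-0.46,1],[-6.2,-25.4,-18.8,0.38,-0.21,-0.46,1]]])

```text
clock: 17.3
position: [0.4982, -0.0504, 0.2001]
tool_rot: [-0.953, 1.069, -1.013]
force: [-0.0, 0.5, -0.3]
grip_width: 0.0853
```

```bash
python3 n3.py
```

```text
17.3 [-0.345  0.285 -0.016  2.169  0.779  0.743  0.55 ] [-0.02  0.02 -0.01 -0.02 -0.    0.   -0.01] [ 0.4982 -0.0504  0.2001] 0.0853 [-0.   0.5 -0.3]
move [0.04, 0.06, 0.17] [-0.0, 0.002, 0.004] rows>=0.0
move [10.64, -13.78, -4.73] [-0.079, -0.251, 0.313] rows>=3.6
move [18.93, -10.96, -2.65] [-0.079, -0.251, 0.313] rows>=4.4
move [22.2, -9.84, -1.82] [-0.079, -0.251, 0.313] rows>=4.9
```

Request:
step_arm(targets=[[[2,-5,-2,-0.03,-0.1,0.12,1],[5,-10,-3.5,-0.06,-0.2,0.25,1],[10.6,-13.8,-4.7,-0.08,-0.25,0.31,1],[10.6,-13.8,-4.7,-0.08,-0.25,0.31,1],[10.6,-13.8,-4.7,-0.08,-0.25,0.31,1],[10.6,-13.8,-4.7,-0.08,-0.25,0.31,1],[10.6,-13.8,-4.7,-0.08,-0.25,0.31,1],[10.6,-13.8,-4.7,-0.08,-0.25,0.31,1],[10.6,-13.8,-4.7,-0.08,-0.25,0.31,1],[10.6,-13.8,-4.7,-0.08,-0.25,0.31,1]]])

```text
clock: 18.3
position: [0.4664, -0.2107, 0.1465]
tool_rot: [-0.339, 1.066, -0.222]
force: [0.5, -0.5, -0.7]
grip_width: 0.0853
```

```bash
python3 n3.py
```

```text
18.3 [ 0.955  0.366 -0.718  2.352  1.596  0.184  0.472] [ 1.32  0.26 -0.81 -0.    1.16 -0.28 -0.51] [ 0.4664 -0.2107  0.1465] 0.0853 [ 0.5 -0.5 -0.7]
move [-4.81, 14.7, 7.67] [0.086, 0.23, -0.293] rows>=3.5
move [-0.1, -0.88, -0.27] [0.005, -0.025, 0.015] rows>=0.2
move [8.9, -0.75, -0.04] [0.005, -0.025, 0.015] rows>=1.8
move [12.45, -0.7, 0.04] [0.005, -0.025, 0.015] rows>=2.5
```

Request:
step_arm(targets=[[[0,-0.9,-0.3,0,-0.03,0.02,1],[2,-0.9,-0.2,0,-0.03,0.02,1],[4,-0.8,-0.2,0,-0.03,0.02,1],[6,-0.8,-0.1,0,-0.03,0.02,1],[8.9,-0.8,0,0,-0.03,0.02,1],[8.9,-0.8,0,0,-0.03,0.02,1],[8.9,-0.8,0,0,-0.03,0.02,1]]])

```text
clock: 19.0
position: [0.5089, -0.2266, 0.0696]
tool_rot: [-0.284, 1.045, -0.159]
force: [-0.4, -0.3, -0.1]
grip_width: 0.085
```

```bash
python3 n3.py; python3 - <<'E'
from h import *
cv2.imwrite('pics/w13.png',cv2.convertScaleAbs(eyes.grab_frame('wrist')[:,:,::-1],alpha=1.4))
E
```

```text
19.0 [ 1.098  0.71  -0.929  2.291  2.     0.442  0.228] [ 0.01 -0.05  0.    0.01 -0.   -0.01  0.  ] [ 0.5089 -0.2266  0.0696] 0.085 [-0.4 -0.3 -0.1]
move [-13.12, 15.66, 8.08] [0.085, 0.258, -0.317] rows>=4.4
move [-9.01, -0.02, 0.0] [0.005, 0.005, -0.008] rows>=1.8
move [-0.01, -0.1, -0.04] [0.005, 0.005, -0.008] rows>=0.1
move [3.54, -0.13, -0.06] [0.005, 0.005, -0.008] rows>=0.7
```

View pics/w13.png

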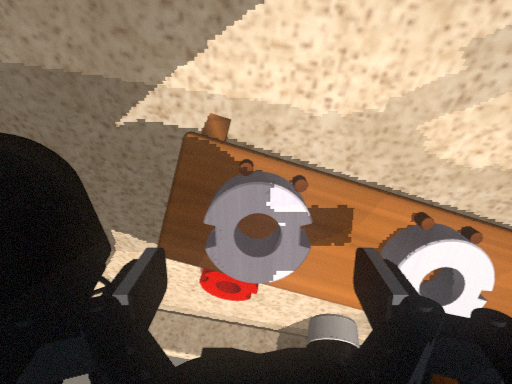

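```bash
python3 - <<'E'
from h import *
K,W=cam('wrist'); T=T_tool()
for uv in[(105,250),(100,180),(75,150)]:
    o,d=ray(K,W,uv)
    for x in(.48,.52,.56,.6): 
        t=(x-o[0])/d[0]; print(uv,(o+t*d).round(3),end=' ')
    print()
K2,W2=cam('top')
for uv in[(401,180),(401,213)]:
    for z in(.02,.19): print(uv,onz(K2,W2,uv,z).round(3))
print((T@[-.0255,-.057,0,1])[:3],(T@[-.0255,-.057,.011,1])[:3],(T@[-.1,-.0425,.038,1])[:3])
E
```

```text
(105, 250) [ 0.48  -0.286  0.111] (105, 250) [ 0.52  -0.307  0.09 ] (105, 250) [ 0.56  -0.329  0.068] (105, 250) [ 0.6   -0.35   0.047] 
(100, 180) [ 0.48  -0.306  0.075] (100, 180) [ 0.52  -0.334  0.042] (100, 180) [ 0.56  -0.362  0.008] (100, 180) [ 0.6   -0.391 -0.026] 
(75, 150) [ 0.48  -0.328  0.058] (75, 150) [ 0.52  -0.364  0.018] (75, 150) [ 0.56  -0.399 -0.021] (75, 150) [ 0.6   -0.435 -0.061] 
(401, 180) [ 0.641 -0.378  0.02 ]
(401, 180) [ 0.6   -0.318  0.19 ]
(401, 213) [ 0.532 -0.373  0.02 ]
(401, 213) [ 0.505 -0.314  0.19 ]
[ 0.50119108 -0.28125769  0.10058734] [ 0.51069296 -0.27965311  0.10589202] [ 0.49578349 -0.25536359  0.18123939]
```

Request:
step_arm(targets=[[[1.6,-0.1,0,0,0,0,1],[2.8,-0.1,-0.05,0,0,0,1],[3.5,-0.1,-0.05,0,0,0,1],[3.5,-0.1,-0.05,0,0,0,1],[3.5,-0.1,-0.05,0,0,0,0.6],[3.5,-0.1,-0.05,0,0,0,0.5],[3.5,-0.1,-0.05,0,0,0,0.5],[3.5,-0.1,-0.05,0,0,0,0.5],[3.5,-0.1,-0.05,0,0,0,0.5],[3.5,-0.1,-0.05,0,0,0,0.5]]], grip_force=50)

```text
clock: 20.05
position: [0.5259, -0.2312, 0.0408]
tool_rot: [-0.289, 1.043, -0.163]
force: [-5.3, -0.1, 9.6]
grip_width: 0.0552
```

```bash
python3 n3.py; python3 - <<'E'
from h import *
ex,ey,n=rest_axes(); print('ring c in tool', (T_tool()[:3,:3].T@(CR-T_tool()[:3,3])).round(4))
cv2.imwrite('pics/w14.png',cv2.convertScaleAbs(eyes.grab_frame('wrist')[:,:,::-1],alpha=1.4))
E
```

```text
20.05 [ 1.077  0.805 -0.923  2.258  2.066  0.505  0.207] [-0. -0.  0.  0.  0.  0.  0.] [ 0.5259 -0.2312  0.0408] 0.0552 [-5.3 -0.1  9.6]
move [-16.52, 15.8, 8.1] [0.085, 0.26, -0.314] rows>=4.9
move [-12.38, 0.14, 0.0] [0.006, 0.006, -0.006] rows>=2.5
move [-3.38, 0.09, -0.05] [0.006, 0.006, -0.006] rows>=0.7
move [0.17, 0.07, -0.07] [0.006, 0.006, -0.006] rows>=0.1
ring c in tool [-0.0238  0.0008 -0.0006]
```

View pics/w14.png

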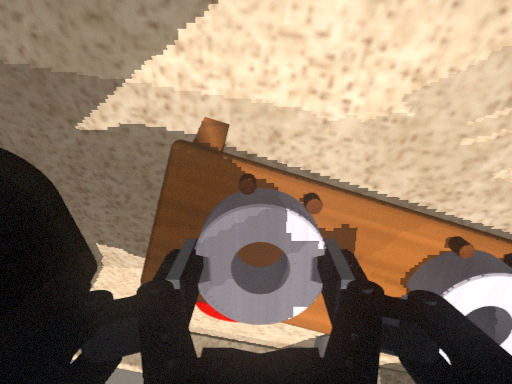

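Gripped at the notches. Now I'll lift along the normal, then go round to the barrel.

```bash
cat > n4.py <<'E'
from h import *
s=bot.observe(); print(s['clock'],s['qpos'].round(3),s['qd'].round(2),s['position'].round(4),round(s['grip_width'],4),s['force'].round(1))
ex,ey,n=rest_axes(); rib=np.array([-.319,.948,0])
go(CR+.06*n+[0,0,.06],Rxy(-n,DR))
go([.53,.10,.18],Rxy([.3,-.35,-.86],[.1,.9,0]))
go([.5188,.2247,.11],Rxy([0,0,-1],rib))
E
python3 n4.py
```

```text
20.1 [ 1.077  0.805 -0.923  2.258  2.066  0.505  0.207] [-0. -0. -0.  0. -0. -0. -0.] [ 0.5258 -0.2312  0.0408] 0.055 [-5.8  0.9  9.4]
move [-13.56, -0.74, 2.88] [0.006, 0.006, -0.006] rows>=2.8
move [-14.53, 30.62, 11.92] [0.214, 0.188, -0.281] rows>=7.2
move [-10.06, 44.01, 9.4] [-0.194, 0.489, 0.2] rows>=9.2
```

Request:
step_arm(targets=[[[-2,0,0,0,0,0,0.5],[-5,0,0,0,0,0,0.5],[-9,0,1.5,0,0,0,0.5],[-13.5,0,3,0,0,0,0.5],[-14,5,5,0.05,0.05,-0.06,0.5],[-14.5,10,6,0.1,0.1,-0.12,0.5],[-14.5,15,8,0.14,0.14,-0.18,0.5],[-14.5,20,9.5,0.18,0.16,-0.23,0.5],[-14.5,25,11,0.2,0.18,-0.27,0.5],[-14.5,30.6,11.9,0.21,0.19,-0.28,0.5]]])

```text
clock: 21.1
position: [0.5218, 0.0207, 0.181]
tool_rot: [-0.697, 1.078, -0.869]
force: [1.6, -1.1, -1.8]
grip_width: 0.0551
```

```bash
python3 n4.py
```

```text
21.1 [ 0.285  0.498 -0.971  2.103  1.103  1.064  0.046] [-1.31  0.51 -0.04 -0.62 -0.35  1.11 -0.79] [0.5218 0.0207 0.181 ] 0.0551 [ 1.6 -1.1 -1.8]
move [8.36, -23.2, -1.32] [-0.206, -0.184, 0.277] rows>=4.9
move [-2.52, 7.56, -0.09] [0.002, -0.002, 0.003] rows>=1.6
move [-1.19, 21.0, -4.93] [-0.486, 0.291, 0.403] rows>=4.6
```

Request:
step_arm(targets=[[[-3,5,0,0,0,0,0.5],[-4,10,-1,-0.1,0.05,0.08,0.5],[-5,15,-3,-0.25,0.15,0.2,0.5],[-5,21,-4.9,-0.49,0.29,0.4,0.5],[-5,21,-4.9,-0.49,0.29,0.4,0.5],[-5,21,-4.9,-0.49,0.29,0.4,0.5],[-1.2,21,-4.9,-0.49,0.29,0.4,0.5],[-1.2,21,-4.9,-0.49,0.29,0.4,0.5],[-1.2,21,-4.9,-0.49,0.29,0.4,0.5],[-1.2,21,-4.9,-0.49,0.29,0.4,0.5]]])

```text
clock: 22.1
position: [0.5188, 0.2255, 0.1112]
tool_rot: [-1.269, 1.567, -0.941]
force: [0.4, -0.2, -1.4]
grip_width: 0.0553
```

```bash
python3 n4.py; python3 - <<'E'
from h import *
im=eyes.grab_frame('wrist')[:,:,::-1]; cv2.imwrite('pics/w15.png',im)
cv2.imwrite('pics/w15c.png',cv2.resize(cv2.convertScaleAbs(im[115:340,160:360],alpha=1.7),None,fx=2.6,fy=2.6))
E
```

```text
22.1 [ 0.228  0.845 -1.157  1.811  0.877  1.107  0.646] [-0.   -0.01 -0.   -0.    0.    0.   -0.  ] [0.5188 0.2255 0.1112] 0.0553 [ 0.4 -0.2 -1.4]
move [-6.05, -41.36, -17.77] [0.207, -0.481, -0.202] rows>=9.1
move [-6.84, -12.26, -2.99] [0.492, -0.291, -0.398] rows>=4.6
move [0.12, -0.07, -0.03] [0.004, 0.001, 0.004] rows>=0.0
```

View pics/w15c.png

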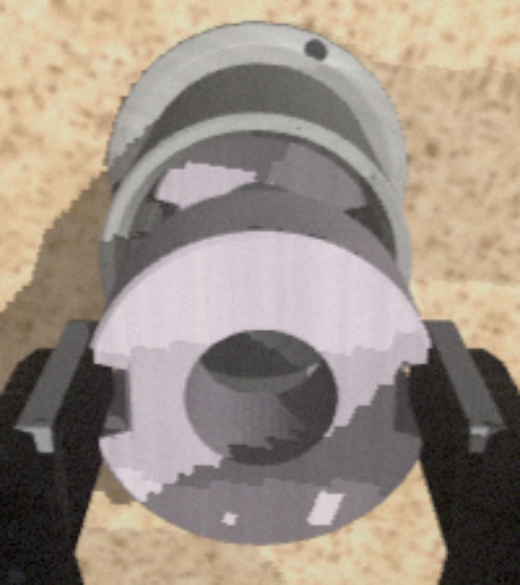

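Request:
step_arm(targets=[[[1.5,-0.07,0,0,0,0,0.5],[3,-0.07,0,0,0,0,0.5],[3.6,-0.07,0,0,0,0,0.5],[4,-0.07,0,0,0,0,0.5],[4.3,-0.07,0,0,0,0,0.5],[4.3,-0.07,0,0,0,0,0.5]]])

```text
clock: 22.75
position: [0.5192, 0.2247, 0.0681]
tool_rot: [-1.297, 1.567, -0.968]
force: [0.3, 0.4, -2.2]
grip_width: 0.0551
```

Request:
step_arm(targets=[[[0.2,0,0,0,0,0,0.5],[0.35,0,0,0,0,0,0.5],[0.45,0,0,0,0,0,0.5]]])

```text
clock: 23.05
position: [0.5194, 0.2248, 0.0638]
tool_rot: [-1.152, 1.567, -0.823]
force: [-3.0, -1.0, 11.3]
grip_width: 0.0552
```

Same contact height as before, with the tips on the rim. Releasing.

Request:
step_arm(targets=[[[-0.05,0,-0.05,0,0,0,0.5],[-0.05,0,-0.05,0,0,0,0.75],[-0.05,0,-0.05,0,0,0,0.9],[-0.05,0,-0.05,0,0,0,0.9],[-0.05,0,-0.05,0,0,0,0.9]]])

```text
clock: 23.55
position: [0.5189, 0.2247, 0.0643]
tool_rot: [-1.164, 1.567, -0.835]
force: [-0.2, -0.2, 0.7]
grip_width: 0.0769
```

Request:
step_arm(targets=[[[-3,0,0,0,0,0,1],[-6.5,0,4,0,0,0,1],[-7.5,0,7.8,0,0,0,1],[-7.5,0,7.8,0,0,0,1],[-7.5,0,7.8,0,0,0,1]]])

```text
clock: 24.05
position: [0.5924, 0.2504, 0.1391]
tool_rot: [-1.193, 1.567, -0.864]
force: [-0.7, -0.2, 0.1]
grip_width: 0.0855
```

```bash
python3 - <<'E'
from h import *
s=bot.observe(); print(s['clock'],s['position'],s['force'])
np.save('s16.npy',s,allow_pickle=True)
im=eyes.grab_frame('wrist')[:,:,::-1]; cv2.imwrite('pics/w16.png',im)
K,W=cam('wrist',s); u=proj(K,W,np.array([.519,.225,.086])).astype(int); 
x0,y0=u[0]-65,max(0,u[1]-65); print(x0,y0)
cv2.imwrite('pics/w16c.png',cv2.resize(cv2.convertScaleAbs(im[y0:u[1]+65,x0:u[0]+65],alpha=1.5),None,fx=4.5,fy=4.5,interpolation=cv2.INTER_CUBIC))
a=eyes.grab_frame('side')[:,:,::-1]; cv2.imwrite('pics/side16.png',a)
a=eyes.grab_frame('top')[:,:,::-1]; cv2.imwrite('pics/top16.png',a)
E
```

```text
24.05 [0.59238817 0.25036677 0.13911879] [-0.66369138 -0.16806258  0.12009743]
193 20
```

View pics/w16c.png

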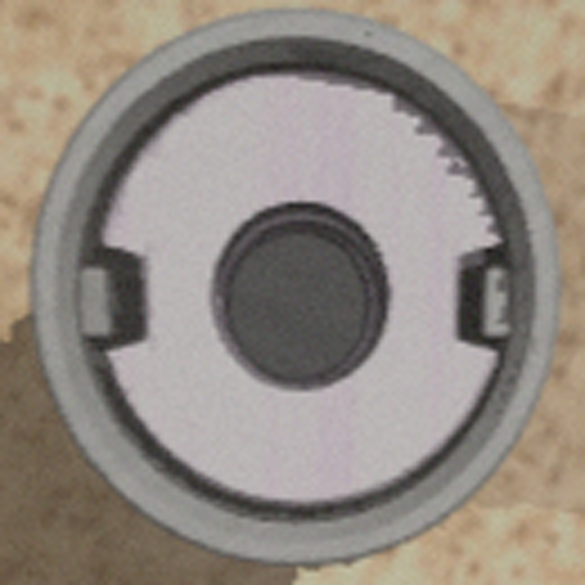

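View pics/side16.png

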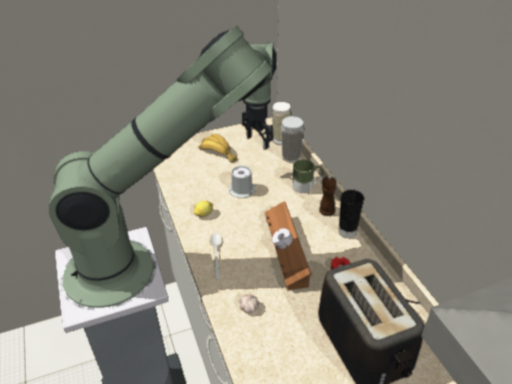

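```bash
python3 - <<'E'
from h import *
s=np.load('s16.npy',allow_pickle=True).item(); K,W=cam('wrist',s)
px=lambda q:((q[0]+.5)/4.5-.5+193,(q[1]+.5)/4.5-.5+20)
for z in(.068,.074,.080,.086,.1):
    P=lambda q:onz(K,W,px(q),z)
    print(z,'hole',np.linalg.norm(P((212,297))-P((388,297))).round(4),np.linalg.norm(P((300,205))-P((300,390))).round(4),'ring v',np.linalg.norm(P((298,70))-P((298,503))).round(4),'rim',np.linalg.norm(P((32,285))-P((560,285))).round(4),'c',P((300,297)).round(4))
E
```

```text
0.068 hole 0.0268 0.0268 ring v 0.0626 rim 0.0803 c [0.5186 0.2251 0.068 ]
0.074 hole 0.0261 0.0261 ring v 0.061 rim 0.0782 c [0.5186 0.2251 0.074 ]
0.08 hole 0.0254 0.0254 ring v 0.0594 rim 0.0761 c [0.5187 0.2252 0.08  ]
0.086 hole 0.0247 0.0247 ring v 0.0577 rim 0.074 c [0.5188 0.2252 0.086 ]
0.1 hole 0.0231 0.0231 ring v 0.054 rim 0.0692 c [0.5189 0.2254 0.1   ]
```

View pics/top16.png

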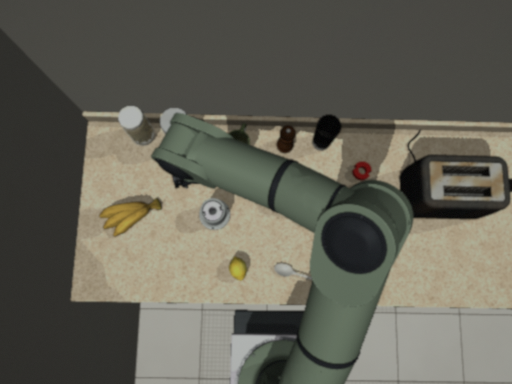

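```bash
python3 -c "
from workcell import bot
print(bot.job_done())"
```

```text
the job is handed in; nothing more can be done
None
```

The two wide-notched rings, from the left and right places on the rest, are now stacked in the barrel. I handed the job in at about 24 s of the 64 s allowed; no verdict was reported.

**How it went:** I gripped each ring at its notches, lined it up with the ribs, and let it go when the fingertips met the rim.

**Last checks:**
- **Upper ring:** it looks round and level, with its notches on the ribs. At 60 mm across, its top face comes out about 78 mm up on the last wrist picture. The same picture puts the 86 mm rim about 3 mm low, so this fits the expected 80 mm.
- **Other things:** the narrow-notched ring is still in the middle place on the rest, and I saw nothing else moved. The gripper is clear of everything.

**What disagreed:**
- **Fingertips:** they showed about 25–31 mm behind the reported TCP, not 22 mm ahead. I went by the pictures, and both grasps bore this out.
- **Barrel centre:** the top and wrist cameras differed by about 2–3 mm. While lowering the first ring, the wrist force reached about 35 N (limit 120 N). I moved the tool about 1 mm sideways; a small twist did nothing, because the fingertips were already on the rim, and I released there.
- **Joint 4:** it read 2.431 once, at its stated limit of 2.43.

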